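# Fit the keyed shaft, bearing plate and inertia disc on a servo gear unit

### The job

Build up the load side of the drive on the breadboard: take the keyed shaft from the rack, turn it until its key matches the keyway in the gear unit's hollow shaft and thread it in until its collar sits on the hub; then lower the bearing plate over the shaft and all four posts until it rests on their shoulders; last, turn the inertia disc until its D-shaped bore matches the flatted shaft end and slide it down until it sits on the shaft's step. Lower every part home in the gripper instead of letting it drop, and leave the plain spare shaft, the wrench, the screw bin and the emergency stop alone.

Things in the scene. Friction and masses are not known exactly. Their poses are not given: they have to be found in the camera images.
- hub_mouth (a point): Centre of the top face (60 mm across, 87 mm above the work surface) of the gear unit's upright hollow steel shaft. z up, x to the middle of the keyway. Bore 30 mm wide, 60 mm deep, mouth chamfered 1.5 mm; keyway 10 mm wide, its bottom 19.5 mm from the axis, full length. A brake holds it (turns only above 3 N m). It starts at various angles to the housing.
- posts_mid (a point): On the same axis, 18 mm above hub_mouth, level with the shoulders of the four fixed posts. z up, x along the long side of their pattern, to the motor (low, reaches to x = 190 mm, top 7 mm above this point at most). Posts at x +-65, y +-48 mm, 18 mm thick up to the shoulder; above it a stud 10 mm thick, 21 mm high, its last 5 mm tapering to 4 mm.
- shaft_mid (a point): Keyed steel shaft, 0.45 to 0.9 kg, 145 mm long, upright in one of the rack's two holes (its collar on the rack, which keeps 40 mm of it). This point: on its axis, half-way up (72.5 mm above the foot). z up, x to the key and the flat (same side). Grip the plain journal, 25 mm thick, 50 to 103 mm above the foot, best at 82 to 90. Seated: this point 32.5 mm above hub_mouth.
- shaft_foot (a point): Centre of the foot of the keyed shaft, same axes. 0 to 40 mm above it: 28 mm thick, end chamfered 2.5 mm, with a key 8 mm wide standing out to 18 mm from the axis, from 8 (rounded end) to 37 mm. 40 to 50 mm: collar, 50 mm across, which comes to lie on the hub face.
- shaft_top (a point): Centre of the upper end of the keyed shaft, same axes. The last 42 mm are flatted (D): 20 mm thick, one flat 6 mm from the axis on the +x side, end chamfered 2 mm. Below that the 25 mm journal begins with a plain step, on which the disc sits.
- plate_mid (a point): Bearing plate, 0.4 to 0.65 kg, lying flat. This point: on the bearing's axis, half-way up (21 mm above the underside). Aluminium, 155 x 121 x 8 mm, x along the long side, z up; four 13 mm holes at x +-65, y +-48 mm. Grip the grey round bearing housing, 50 mm thick, 42 mm above the underside; bore 27 mm, right through. Half a turn makes no difference. Seated: this point 21 mm above posts_mid.
- disc_mid (a point): Inertia disc, steel look, 0.35 to 0.6 kg, lying flat. This point: on its axis, half-way up (20 mm above the underside). Flange 120 mm across, 10 mm thick; grip the hub, 44 mm thick, up to 40 mm above the underside. D bore right through: 22 mm wide, one flat 7 mm from the axis, chamfered 2 mm below; z up, x to the flat. Seated: flat on flat, this point 50.5 mm above shaft_mid.
- spare_mid (a point): Bystander: plain spare shaft without key or flat, 118 mm long, in the other hole of the rack (grey block 190 x 70 x 60 mm, holes 110 mm apart); this point half-way up. Which hole holds which shaft varies.
- wrench_mid (a point): Bystander: steel wrench, 170 mm long, 8 mm thick, lying between robot and drive; this point at its middle, x along it.
- bin_mid (a point): Bystander: blue open bin with screws, 100 x 75 x 45 mm; this point at its centre.
- estop_top (a point): Bystander: top of the red emergency stop button, 40 mm across, on a yellow box 72 x 72 x 54 mm; about 85 mm above the work surface.
- estop (a joint): Travel of the emergency stop button: 0 as it stands, 0.006 m fully pressed.
Not all that is in view belongs to the job. What is shaped like the part that bears shaft_mid but pink is not meant.

How it is judged:
By the outcome, as a careful person would: the job done as asked, in the order asked, and still so for the second after the job is handed in, with the robot touching nothing.
It also fails if it takes over 72 s, if anything falls off the work surface, if the arm or the gripper's body presses on something with over 40 N, if the wrist force passes 120 N, or if a joint passes its speed limit or range.

### The arm

A 7-joint arm with a two-finger parallel gripper is mounted at the origin on the work surface. World frame = base frame: x ahead of the robot, y to its left, z up, the work surface at z = 0. Lengths are in m, angles in rad, forces in N, time in s.
With the tool pointing down it reaches from about 0.4 to 0.85 m from the base axis. Payload 10.4 kg.
Tool frame: the origin (TCP) lies at the very end of the fingers, on their centre line; the grasp point (between the pads) lies 19 mm behind it (manip.grip_point_offset is the z of the grasp point in the tool frame, in m); z points along the fingers, y is the direction in which the jaws open and shut (so a half turn about z gives the same grasp; the last joint's range is limited). The gripper opens to 85 mm and grips with 20 to 120 N. Pads are 22 mm wide; open, the fingers measure 114 mm over their backs; the gripper's body (76 mm by 85 mm) begins 54 mm behind the grasp point. The pads swing forward as they close: fully open they stand 13 mm farther back than shut.
Start: joints at [-1.278, 0.332, -0.065, 1.46, 0.022, 1.35, -0.088], TCP at [0.194, 0.594, 0.231] pointing down, gripper open.
Joint ranges: [-2.6, 2.6], [-0.5, 2.12], [-1.47, 1.34], [0.16, 2.42], [-1.27, 4.41], [0.06, 2.06], [-2.6, 2.6]. Speed limits (rad/s): [2.22, 2.22, 2.79, 2.79, 3.14, 3.14, 3.14].

### API

Orientations are given as a unit quaternion [x, y, z, w].
In Python, from workcell import manip, camera, get_calibration, hand_in gives the robot as it stands.
- The arm moves only by the shell command python3 -m pendant 'ROWS' [FORCE]. ROWS is JSON, a list of rows, each a list of 5 numbers: the shift along the tool's x, y, z in units of 40 mm (1.0 is 40 mm), then the turn about the tool's z in units of 6 degrees (1.0 is 6 degrees), then the closure, from 0 (fully open) to 1 (shut). A call has 1 to 5 rows; each row is the pose to reach, as a shift and turn from the pose commanded when the call began, along the tool's axes at that moment; what a row does not reach only later rows make up. A row lasts 1/8 s, in which the tool goes at most 62.5 mm and 10.7 degrees, less where a joint would pass 70% of its speed; a pose out of reach is approached as far as the arm can. A call with a gripper value outside its range is refused whole. The fingers move at their own pace and stop on an object; FORCE is the grip in N (left out, the last holds). Time passes only in rows, so rows that repeat a pose let the fingers close. It gives the time, the measured TCP pose, the force and the opening at its end, in the units of the state.
- manip.get_obs(): the state, without advancing time (a new reading comes with each control period).
- camera(name): name is "side" or "top" or "wrist"; returns (picture, depth): 400x640x3 uint8, red, green, blue; 400x640 float32, m along the optical axis (not along the pixel's ray), 0 where there is no reading.
- get_calibration(name): a dict with "vfov" (degrees; the focal length in pixels is half the picture's height over the tangent of half this angle, whatever the lens; pixels are square), "cx", "cy" (the principal point, pixels), "distortion" ([k1, k2, p1, p2, k3] as OpenCV has them; the pictures are not rectified), "position" and "rotation" of the camera in the world. Camera axes: x right, y down, z forward; pixel columns grow to the right and rows downward; lengths in m; the calibration is good to about 2 mm. A picture is of the moment at which its call begins: read the wrist's pose just before it. get_calibration takes no time and is no camera call; for the wrist camera it gives the pose at the moment of the call.
- hand_in(): hands the job in, once; it reports no verdict.
The state is a dict: "clock": time; "joint_pos": joint angles; "joint_velocities": joint speeds; "tau": joint torques, N m; "position": TCP position; "ee_rot": TCP orientation; "ft_force": force on the tool from outside, world axes, zero at the start; "torque": the same for the moment, N m; "grip_width": opening from 0.0 (shut) to 1.0 (fully open).
Only numpy, scipy, OpenCV 4.12 (cv2) and the standard library are available. Lean on these libraries where they do the work, as an engineer would, in place of code of your own. Each camera call takes 0.05 s, during which the arm holds its last target.

## Working session

There is one attempt and no reset: what is moved stays moved. The work goes in short steps, Python scripts to look and compute and a shell command to move; the robot and the scene stay as the last step left them, time stands still between calls to the robot, and variables do not carry over. Pictures are saved under pics/ and viewed, and the job is handed in when it is done.

```bash
ls; mkdir -p pics
python3 - <<'E'
from workcell import manip, camera, get_calibration
import cv2
print(manip.get_obs(), manip.grip_point_offset)
for n in ("side","top","wrist"):
    c=get_calibration(n); print(n,c)
    p,d=camera(n); cv2.imwrite(f"pics/{n}0.png",p[:,:,::-1]); 
    import numpy as np; np.savez(f"pics/{n}0.npz",p=p,d=d)
E
```

```text
pics
{'clock': 0.0, 'joint_pos': array([-1.2776176 ,  0.33286223, -0.06470048,  1.46096867,  0.02161662,
        1.34985372, -0.08847237]), 'joint_velocities': array([-9.88747472e-04,  7.30646690e-04, -2.11812399e-04,  7.27466276e-04,
        4.21919498e-04,  7.15855439e-06,  1.54396381e-04]), 'tau': array([-5.71582004e-04, -6.25451946e+01,  4.86957666e-02, -3.91589928e+01,
        1.61643099e-02,  1.02896095e-02,  3.05315304e-06]), 'position': array([0.19399214, 0.59374028, 0.23050888]), 'ee_rot': array([ 1.57207818e-01,  9.87565296e-01, -6.94427077e-04, -6.99336276e-05]), 'ft_force': array([ 0.19411278,  0.4171594 , -0.12983772]), 'torque': array([ 0.00259772,  0.02877211, -0.0219363 ]), 'grip_width': 1.0031319729089054} -0.0187
side {'vfov': 53.79402881194573, 'cx': 322.4473827483928, 'cy': 200.66190264686244, 'distortion': array([-0.0181967,  0.       ,  0.       ,  0.       ,  0.       ]), 'position': array([ 0.31758045, -0.95195829,  1.08453823]), 'rotation': array([ 0.91979821, -0.08483945,  0.03740118, -0.38128031])}
top {'vfov': 48.49107789670945, 'cx': 321.147312531674, 'cy': 203.32075678384373, 'distortion': array([-0.04882276,  0.        ,  0.        ,  0.        ,  0.        ]), 'position': array([ 0.32189912, -0.01336086,  1.43735255]), 'rotation': array([ 0.70931991, -0.70238888,  0.04601856, -0.03738222])}
wrist {'vfov': 67.42979197043721, 'cx': 318.30465244411147, 'cy': 199.99564553945464, 'distortion': array([-0.04656587,  0.        ,  0.        ,  0.        ,  0.        ]), 'position': array([0.13111727, 0.61546304, 0.37313256]), 'rotation': array([0.80238022, 0.58220745, 0.07680817, 0.10640002])}
```

View pics/top0.png

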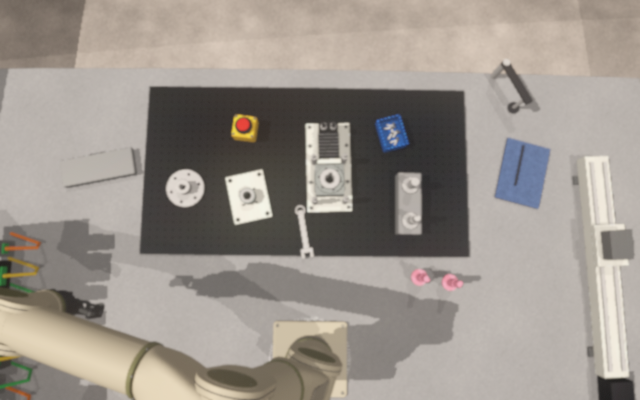

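View pics/side0.png

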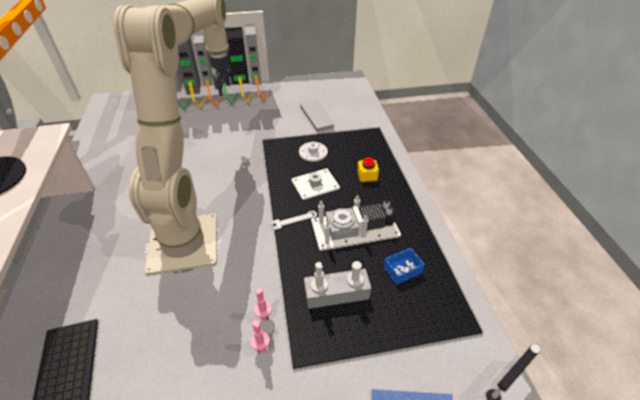

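View pics/wrist0.png

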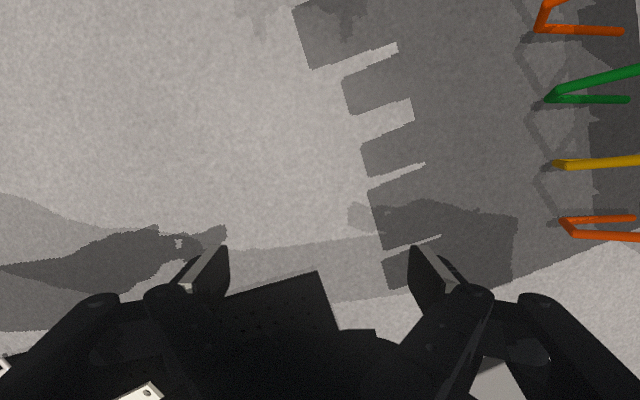

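```bash
cat > h.py <<'E'
import numpy as np, cv2
from scipy.spatial.transform import Rotation as R
from workcell import manip, camera, get_calibration
def K(c):
    f=200/np.tan(np.radians(c['vfov'])/2); return np.array([[f,0,c['cx']],[0,f,c['cy']],[0,0,1]])
def Rm(c):
    r=np.array(c['rotation']); return R.from_quat(r).as_matrix() if r.size==4 else r
def rays(c,uv):
    uv=np.asarray(uv,float).reshape(-1,1,2)
    n=cv2.undistortPointsIter(uv,K(c),c['distortion'],None,None,(3,50,1e-9)).reshape(-1,2)
    return np.c_[n,np.ones(len(n))]@Rm(c).T
def onz(c,uv,z):
    r=rays(c,uv); p=c['position']; return p+r*((z-p[2])/r[:,2])[:,None]
def cloud(c,d):
    v,u=np.mgrid[0:400,0:640]
    r=rays(c,np.c_[u.ravel(),v.ravel()]); P=c['position']+r*d.ravel()[:,None]
    P[d.ravel()==0]=np.nan
    return P.reshape(400,640,3)
def proj(c,P):
    P=np.atleast_2d(P); M=Rm(c)
    uv,_=cv2.projectPoints((P-c['position'])@M,np.zeros(3),np.zeros(3),K(c),c['distortion']); return uv.reshape(-1,2)
def snap(n,name):
    c=get_calibration(n); p,d=camera(n); np.savez(f'pics/{name}.npz',p=p,d=d,c=c)
    cv2.imwrite(f'pics/{name}.png',p[:,:,::-1]); return c,p,d
def load(name):
    z=np.load(f'pics/{name}.npz',allow_pickle=True); return z['c'].item(),z['p'],z['d']
def crop(p,u0,v0,u1,v1,s,name):
    cv2.imwrite(f'pics/{name}.png',cv2.resize(p[v0:v1,u0:u1,::-1],None,fx=s,fy=s,interpolation=cv2.INTER_CUBIC))
def go(x,y,z,yaw):
    """rows-units delta from current measured TCP to target; yaw = world angle (deg) of tool y axis (mod 180)"""
    o=manip.get_obs(); M=R.from_quat(o['ee_rot']).as_matrix()
    d=M.T@(np.array([x,y,z])-o['position'])
    ty=M[:,1]; a=np.degrees(np.arctan2(ty[1],ty[0]))
    # tool z down: positive turn about tool z = negative world
    t=-(yaw-a); t=(t+90)%180-90
    print('t',round(o['clock'],2),'pos',o['position'].round(4),'yaw',round(a,2),'tilt',M[:,2].round(4),'F',o['ft_force'].round(1),'w',round(o['grip_width'],3),'q7',round(o['joint_pos'][6],2))
    print('shift units',(d/0.04).round(3),'turn units',round(t/6,3),'(alt)',round((t-180*np.sign(t))/6,2))
E
python3 - <<'E'
from h import *
for n in ('top','side'):
    z=np.load(f'pics/{n}0.npz'); c=get_calibration(n); np.savez(f'pics/{n}0.npz',p=z['p'],d=z['d'],c=c)
c,p,d=load('top0'); P=cloud(c,d)
crop(p,140,80,480,270,2.3,'topc')
for nm,(u,v) in dict(disc=(185,187),plate=(248,195),hub=(330,178),sp1=(409,184),sp2=(410,219),motor=(328,140),estop=(243,125),bin=(392,132),wr=(306,232),tbl=(280,110),rack=(408,202),pink=(421,277)).items(): print(nm,P[v,u].round(3))
# heightmap render
Z=np.clip(P[80:290,140:480,2]/0.25*255,0,255); cv2.imwrite('pics/topz.png',cv2.resize(np.nan_to_num(Z).astype(np.uint8),None,fx=2.3,fy=2.3,interpolation=0))
E
```

```text
disc [0.534 0.402 0.05 ]
plate [0.514 0.206 0.02 ]
hub [ 0.572 -0.058  0.027]
sp1 [ 0.537 -0.29   0.135]
sp2 [ 0.433 -0.292  0.131]
motor [ 0.68  -0.049  0.092]
estop [0.727 0.218 0.085]
bin [ 0.727 -0.26   0.027]
wr [0.398 0.018 0.015]
tbl [0.803 0.11  0.009]
rack [ 0.491 -0.3    0.072]
pink [ 0.262 -0.326  0.115]
```

View pics/topc.png

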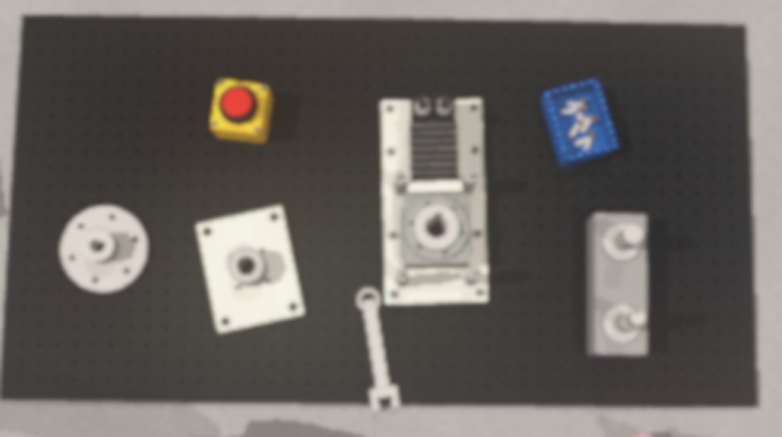

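View pics/topz.png

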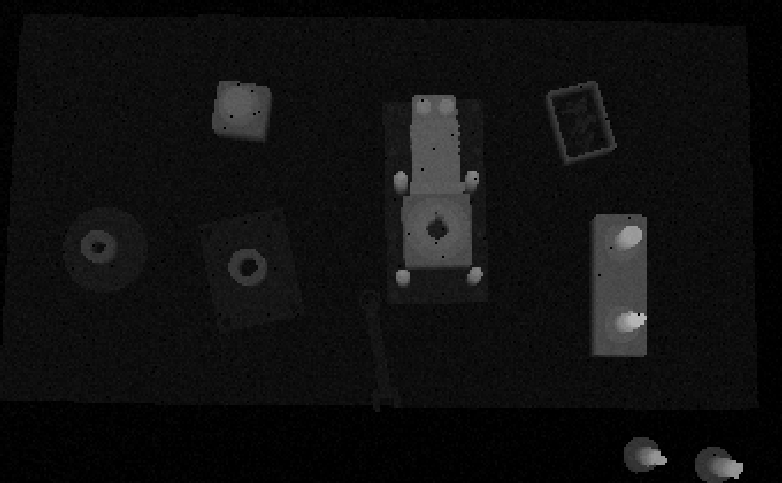

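Run:
```python
from h import *
c,p,d=load('top0'); P=cloud(c,d)
def cl(x0,x1,y0,y1,z0,z1):
    m=(P[...,0]>x0)&(P[...,0]<x1)&(P[...,1]>y0)&(P[...,1]<y1)&(P[...,2]>z0)&(P[...,2]<z1); q=P[m]; return q
for nm,b in dict(hubring=(.5,.65,-.12,.02,.078,.096),posts=(.4,.7,-.15,.06,.115,.15),rackshA=(.48,.6,-.36,-.24,.1,.3),rackshB=(.37,.48,-.36,-.24,.1,.3),board=(.75,.8,-.2,.1,-.02,.03),table=(.2,.3,0,.3,-.02,.03),disc=(.4,.7,.3,.5,.03,.08),plate=(.4,.7,.1,.3,.035,.08)).items():
    q=cl(*b); print(nm,len(q),np.median(q,0).round(3),q.min(0).round(3),q.max(0).round(3))
q=cl(.4,.7,-.15,.06,.12,.16); 
lab=cv2.kmeans(q[:,:2].astype(np.float32),4,None,(3,50,1e-6),10,0); print(lab[2], [q[lab[1][:,0]==i,2].max().round(3) for i in range(4)])
cw=get_calibration('wrist'); o=manip.get_obs(); M=R.from_quat(o['ee_rot']).as_matrix()
print('cam in tool', M.T@(cw['position']-o['position'])); print(M.T@Rm(cw)); print(M)
```

```text
hubring 811 [ 0.584 -0.053  0.086] [ 0.512 -0.108  0.078] [0.65  0.004 0.096]
posts 41 [ 0.5   -0.096  0.124] [ 0.49  -0.109  0.115] [0.629 0.    0.132]
rackshA 90 [ 0.54  -0.299  0.148] [ 0.53  -0.314  0.101] [ 0.553 -0.29   0.157]
rackshB 87 [ 0.43  -0.296  0.152] [ 0.421 -0.312  0.104] [ 0.445 -0.288  0.181]
board 1214 [ 0.777 -0.05   0.013] [ 0.75  -0.2    0.004] [0.8   0.099 0.029]
table 2958 [0.25  0.15  0.001] [ 0.2    0.    -0.008] [0.3   0.3   0.011]
disc 183 [0.536 0.408 0.052] [0.479 0.356 0.03 ] [0.589 0.461 0.061]
plate 262 [0.523 0.207 0.055] [0.484 0.179 0.035] [0.7   0.256 0.075]
[[ 0.49368984 -0.00854358]
 [ 0.6256319  -0.09977237]
 [ 0.62214327 -0.00550565]
 [ 0.49591565 -0.10533115]] [np.float64(0.129), np.float64(0.132), np.float64(0.129), np.float64(0.127)]
cam in tool [ 0.06652797  0.0009023  -0.14253297]
[[ 3.09146279e-04 -9.65577052e-01 -2.60117014e-01]
 [ 9.99999751e-01  1.33441733e-04  6.93141613e-04]
 [-6.34571170e-04 -2.60117164e-01  9.65576853e-01]]
[[-9.50551761e-01  3.10566054e-01 -2.76250835e-04]
 [ 3.10566172e-01  9.50551207e-01 -1.02780989e-03]
 [-5.66122977e-05 -1.06278067e-03 -9.99999434e-01]]
```

```bash
python3 -m pendant '[[-9.5,-1.8,1,0,0],[-9.5,-1.8,1.5,0,0],[-9.5,-1.8,1.8,0,0],[-9.5,-1.8,1.8,0,0],[-9.5,-1.8,1.8,0,0]]' 40
python3 - <<'E'
from h import *
go(.536,.408,.155,72)
E
```

```text
clock: 0.78
position: [0.4648, 0.4448, 0.1755]
ee_rot: [0.157, 0.988, -0.0, -0.0]
ft_force: [0.3, 1.9, -1.4]
grip_width: 1.002
t 0.78 pos [0.4648 0.4448 0.1755] yaw 71.92 tilt [-1.e-04  0.e+00 -1.e+00] F [ 0.3  1.9 -1.4] w 1.002 q7 0.44
shift units [-1.979 -0.322  0.513] turn units -0.013 (alt) 29.99
```

```bash
python3 -m pendant '[[-1.6,-0.3,0.3,0,0],[-1.6,-0.3,0.3,0,0],[-1.6,-0.3,0.3,0,0]]'
python3 - <<'E'
from h import *
go(.536,.408,.155,72)
snap('wrist','w_disc')
E
```

```text
clock: 1.15
position: [0.5203, 0.4146, 0.1635]
ee_rot: [0.158, 0.988, -0.0, -0.0]
ft_force: [-0.6, 0.2, -0.5]
grip_width: 1.004
t 1.15 pos [0.5203 0.4146 0.1635] yaw 71.87 tilt [-1.e-03 -2.e-04 -1.e+00] F [-0.6  0.2 -0.5] w 1.004 q7 0.55
shift units [-0.425 -0.034  0.212] turn units -0.021 (alt) 29.98
```

View pics/w_disc.png

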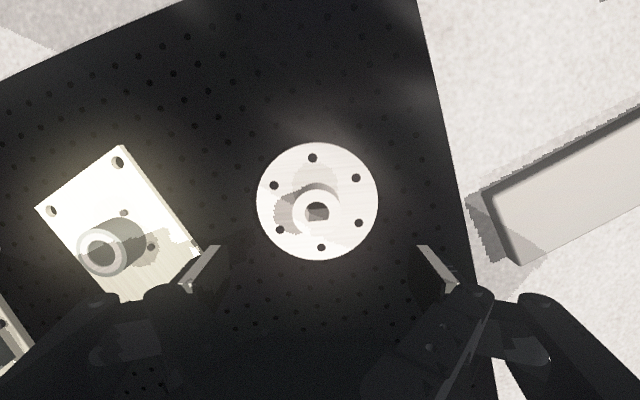

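Run:
```python
from h import *
c,p,d=load('w_disc')
crop(p,275,175,360,255,9,'z1')
P=cloud(c,d)
for u,v in [(317,193),(300,215),(335,215),(280,170),(315,250),(100,225),(250,100)]: print((u,v),P[v,u].round(4))
```

```text
(317, 193) [0.5161 0.4159 0.0517]
(300, 215) [0.5306 0.3951 0.0514]
(335, 215) [0.5401 0.4249 0.0521]
(280, 170) [0.4902 0.3872 0.0234]
(315, 250) [0.5789 0.393  0.0235]
(100, 225) [0.4832 0.2097 0.0446]
(250, 100) [0.4202 0.3809 0.0121]
```

View pics/z1.png

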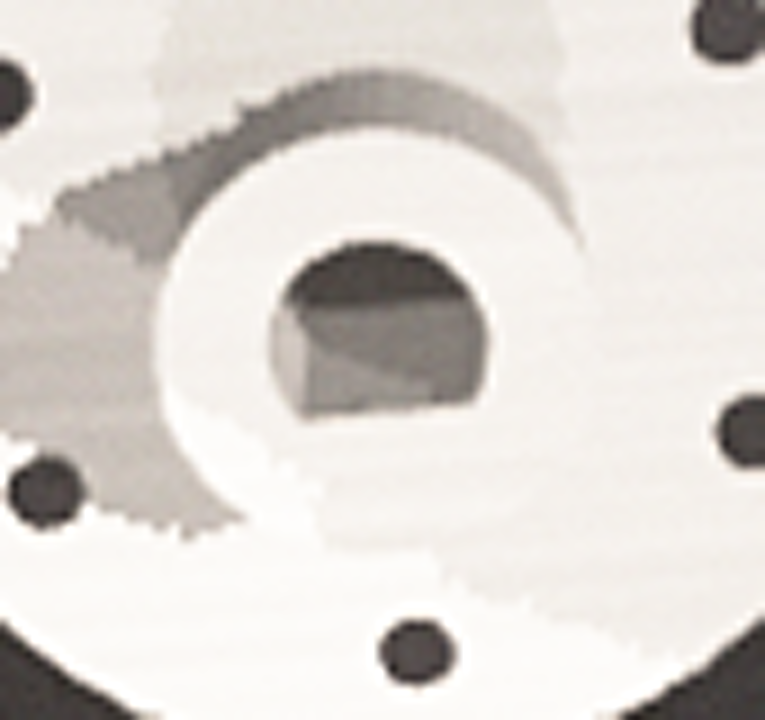

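```bash
cat >> h.py <<'E'
def cfit(q):
    A=np.c_[2*q[:,:2],np.ones(len(q))]; s=np.linalg.lstsq(A,(q[:,:2]**2).sum(1),rcond=None)[0]
    return s[:2],np.sqrt(s[2]+s[:2]@s[:2])
def rcfit(q,n=6):
    q=q[:,:2]
    for _ in range(n):
        c0,r=cfit(q); e=np.abs(np.hypot(*(q-c0).T)-r); k=e<max(3e-4,2*np.median(e)); q=q[k]
    return c0,r,len(q),e[k].mean()
def contours(mask,minlen=20):
    cs,_=cv2.findContours(mask.astype(np.uint8),cv2.RETR_LIST,cv2.CHAIN_APPROX_NONE)
    return [k.reshape(-1,2).astype(float) for k in cs if len(k)>=minlen]
E
python3 - <<'E'
from h import *
c,p,d=load('w_disc'); g=p.min(2)
for th in (60,100):
  m=(g>th)
  for k in contours(m,150):
    if np.hypot(*(k.mean(0)-[317,201]))<10:
        q=onz(c,k,0.022); print('flange',th,rcfit(q))
m=g<222
for th in (190,205,220):
  for k in contours(g<th,30):
    if np.hypot(*(k.mean(0)-[317,212]))<6 and len(k)<120:
        q=onz(c,k,0.052); print('bore',th,len(k),rcfit(q), cv2.minAreaRect(k.astype(np.float32)))
        ctr,r,_,_=rcfit(q); 
        # flat: contour points well inside circle
        dd=ctr-q[:,:2]; rr=np.hypot(*dd.T); f=q[rr<r-.0015][:,:2]
        vx,vy,x0,y0=cv2.fitLine(f.astype(np.float32),cv2.DIST_HUBER,0,1e-5,1e-5).ravel()
        n=np.array([-vy,vx]); off=n@([x0,y0]-ctr); n*=np.sign(off); print('flat',len(f),abs(off),np.degrees(np.arctan2(n[1],n[0])))
# flat by two clicked points
q=onz(c,[(275+300/9,175+417/9),(275+475/9,175+403/9)],.052); e=q[1]-q[0]; print(np.degrees(np.arctan2(e[1],e[0]))-90, np.hypot(*e[:2]))
E
```

```text
flange 100 (array([0.53326633, 0.4097422 ]), np.float64(0.05996184101260757), 199, np.float64(0.00013475836081178855))
bore 190 65 (array([0.53291807, 0.40987931]), np.float64(0.01032244519588676), 33, np.float64(0.00010563820626455223)) ((316.5, 211.5), (19.0, 23.0), 90.0)
flat 13 0.0067453892420021805 -15.272068
bore 205 66 (array([0.53275006, 0.40996744]), np.float64(0.010373928368056564), 34, np.float64(0.00013590245187821543)) ((316.6967468261719, 210.6639404296875), (19.55571937561035, 24.263578414916992), 84.80557250976562)
flat 12 0.007062072206678081 -18.127653
bore 220 67 (array([0.53256035, 0.40998715]), np.float64(0.010391639898536767), 35, np.float64(0.0001634908919114235)) ((317.0, 211.0), (20.0, 24.0), 90.0)
flat 10 0.0074892659666088955 -12.228079
-13.285432990665072 0.017458843928196292
```

```bash
python3 - <<'E'
from h import *
go(.512,.207,.16,72)
E
python3 -m pendant '[[-1.4,-5,0,0,0],[-1.4,-5,0,0,0],[-1.4,-5,0,0,0],[-1.4,-5,0,0,0],[-1.4,-5,0,0,0]]'
python3 - <<'E'
from h import *
go(.512,.207,.16,72)
snap('wrist','w_plate')
E
```

```text
t 1.2 pos [0.5194 0.4157 0.1639] yaw 71.98 tilt [-8.e-04  5.e-04 -1.e+00] F [-0.3  1.2 -0.1] w 0.997 q7 0.55
shift units [-1.437 -5.018  0.095] turn units -0.003 (alt) 30.0
clock: 1.82
position: [0.5112, 0.2076, 0.1647]
ee_rot: [0.157, 0.988, 0.001, 0.0]
ft_force: [-0.5, 0.3, -0.8]
grip_width: 0.999
t 1.82 pos [0.5112 0.2076 0.1647] yaw 71.91 tilt [ 7.e-04  1.e-03 -1.e+00] F [-0.5  0.3 -0.8] w 0.999 q7 0.82
shift units [-0.022 -0.008  0.117] turn units -0.015 (alt) 29.98
```

View pics/w_plate.png

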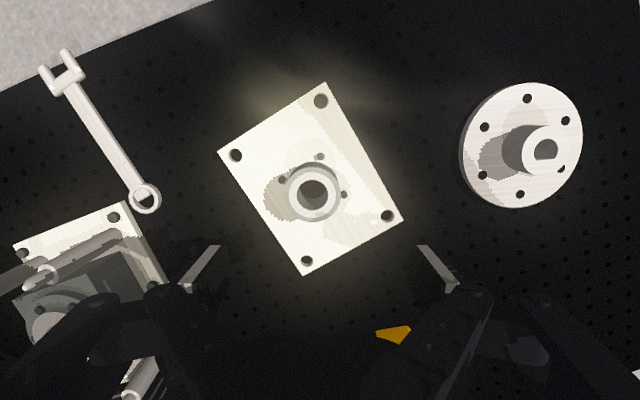

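Run:
```python
from h import *
c,p,d=load('w_plate'); g=p.min(2)
P=cloud(c,d); print(P[120,260],P[175,312], P[215,300])
m=(g>60).astype(np.uint8)
for k in contours(m,250):
    if np.hypot(*(k.mean(0)-[311,180]))<15:
        q=onz(c,k,0.020)[:,:2]; r=cv2.minAreaRect((q*1000).astype(np.float32)); print('rect',r)
hs=[]
for k in contours(g<110,15):
    for h0 in [(321,101),(236,155),(307,261),(387,216)]:
        if np.hypot(*(k.mean(0)-h0))<6 and len(k)<80:
            q=onz(c,k,.020); cc=rcfit(q); print('hole',h0,cc); hs.append(cc[0])
hs=np.array(hs); print(len(hs),hs.mean(0))
for th in (60,80,100,120):
  for k in contours(g<th,30):
    if np.hypot(*(k.mean(0)-[314,195]))<8 and len(k)<200:
        print('bore',th,rcfit(onz(c,k,.054)))
crop(p,270,150,355,230,8,'z2')
```

```text
[0.43151301 0.17641002 0.01243641] [0.49043914 0.20997377 0.05471963] [0.52155009 0.18835713 0.05336678]
hole (307, 261) (array([0.58078377, 0.17272343]), np.float64(0.00549522535037938), 20, np.float64(0.00022763293407021995))
hole (387, 216) (array([0.55882325, 0.26601155]), np.float64(0.0055372561729502496), 25, np.float64(0.0002484527501788344))
hole (236, 155) (array([0.45462486, 0.14400095]), np.float64(0.0053626639637720614), 20, np.float64(0.00010669694762375877))
hole (321, 101) (array([0.43304219, 0.23645942]), np.float64(0.005854726723021406), 29, np.float64(0.00011792918620427935))
4 [0.50681852 0.20479884]
bore 80 (array([0.50249516, 0.20566922]), np.float64(0.008447950823796641), 45, np.float64(0.0006009585692171039))
bore 100 (array([0.50680091, 0.20443032]), np.float64(0.01258808723365399), 36, np.float64(0.0001634260986923605))
bore 120 (array([0.50703356, 0.20440743]), np.float64(0.013002210560458591), 58, np.float64(0.0001365658241509216))
```

View pics/z2.png

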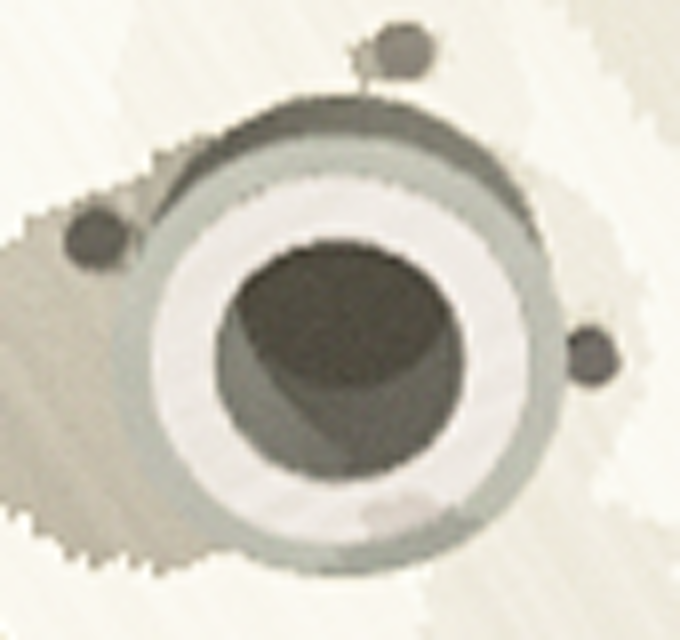

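```bash
python3 - <<'E'
from h import *
go(.555,-.055,.19,72)
E
python3 -m pendant '[[-3,-5.9,-0.6,0,0],[-3,-5.9,-0.6,0,0],[-3,-5.9,-0.6,0,0],[-3,-5.9,-0.6,0,0],[-3,-5.9,-0.6,0,0]]'
python3 -m pendant '[[0,0,0,0,0],[0,0,0,0,0]]'
python3 - <<'E'
from h import *
go(.555,-.055,.19,72)
snap('wrist','w_hub')
E
```

```text
t 1.88 pos [0.5111 0.2092 0.1645] yaw 72.02 tilt [ 5.0e-04  1.4e-03 -1.0e+00] F [-1.1  1.5 -0.1] w 0.999 q7 0.82
shift units [-3.082 -5.943 -0.645] turn units 0.004 (alt) -30.0
clock: 2.5
position: [0.5534, -0.0565, 0.1885]
ee_rot: [0.158, 0.987, -0.0, 0.001]
ft_force: [-0.4, 1.0, -0.2]
grip_width: 1.0
clock: 2.75
position: [0.5526, -0.0511, 0.1876]
ee_rot: [0.155, 0.988, 0.0, -0.0]
ft_force: [0.7, 0.2, 0.3]
grip_width: 1.0
t 2.75 pos [ 0.5526 -0.0511  0.1876] yaw 72.15 tilt [-6.e-04  9.e-04 -1.e+00] F [0.7 0.2 0.3] w 1.0 q7 1.34
shift units [-0.088 -0.074 -0.06 ] turn units 0.025 (alt) -29.98
```

View pics/w_hub.png

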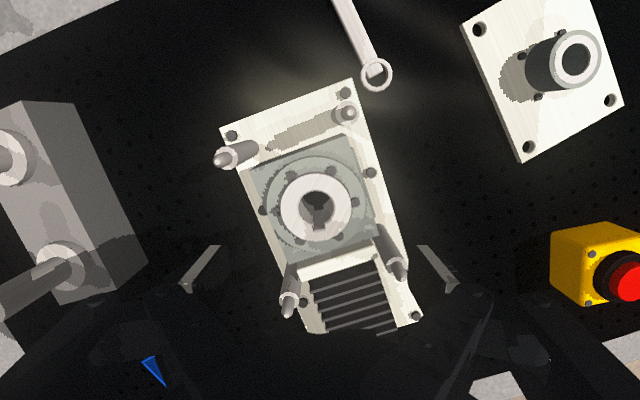

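Run:
```python
from h import *
c,p,d=load('w_hub'); P=cloud(c,d)
crop(p,270,160,365,250,8,'z3'); crop(p,205,80,430,340,3,'z4'); cv2.imwrite('pics/z4.png',cv2.resize(cv2.imread('pics/z4.png'),(519,600)))
for u,v in [(295,200),(338,210),(345,112),(225,158),(287,305),(403,280)]: print((u,v),P[v,u].round(4))
g=p.min(2)
for th in (130,150,170,190,210):
  for k in contours(g<th,40):
    if np.hypot(*(k.mean(0)-[317,208]))<12 and len(k)<400: print('A',th,len(k),k.mean(0),rcfit(onz(c,k,.087)))
  for k in contours(g>th,40):
    if np.hypot(*(k.mean(0)-[317,208]))<12 and len(k)<500: print('B',th,len(k),k.mean(0),rcfit(onz(c,k,.087)))
```

```text
(295, 200) [ 0.5457 -0.0682  0.0879]
(338, 210) [ 0.5651 -0.0364  0.0879]
(345, 112) [ 0.4903 -0.0113  0.1242]
(225, 158) [ 0.4942 -0.1     0.1202]
(287, 305) [ 0.6203 -0.0985  0.1182]
(403, 280) [ 0.6217 -0.0043  0.1267]
A 130 110 [317.30909091 210.05454545] (array([ 0.55760197, -0.05369689]), np.float64(0.01460007201090638), 49, np.float64(0.0001335983340415345))
B 130 121 [316.47107438 210.38842975] (array([ 0.55745523, -0.05354915]), np.float64(0.015265742707182013), 49, np.float64(0.00012298827635220315))
A 150 111 [316.17117117 209.8018018 ] (array([ 0.55763272, -0.05352816]), np.float64(0.01479749063250532), 44, np.float64(0.0001366509782506603))
B 150 115 [316.15652174 209.8173913 ] (array([ 0.5576972 , -0.05359995]), np.float64(0.015621802100429325), 50, np.float64(0.00012850992474456417))
A 170 111 [316.42342342 210.02702703] (array([ 0.55801608, -0.05364975]), np.float64(0.015370486254275789), 47, np.float64(0.00014093798303632215))
A 170 198 [315.50505051 206.99494949] (array([ 0.55789668, -0.05410516]), np.float64(0.030264440632343778), 151, np.float64(0.0001370590630729
[... 486 characters left out ...]
] (array([ 0.55771524, -0.0542011 ]), np.float64(0.030036886865920275), 124, np.float64(0.00013885654559222404))
B 190 128 [315.953125  211.3671875] (array([ 0.55829085, -0.0539585 ]), np.float64(0.016841822761100085), 57, np.float64(0.00021047474249160454))
B 190 229 [317.48908297 210.23580786] (array([ 0.55768351, -0.05414259]), np.float64(0.029224429085540574), 113, np.float64(0.0001297692126364011))
A 210 268 [314.25       203.29477612] (array([ 0.55765412, -0.05425071]), np.float64(0.029710818878050743), 96, np.float64(0.0001521576131004221))
B 210 266 [314.18421053 203.0075188 ] (array([ 0.55767177, -0.05431981]), np.float64(0.028898741278308045), 89, np.float64(0.0001396864921192883))
```

View pics/z3.png

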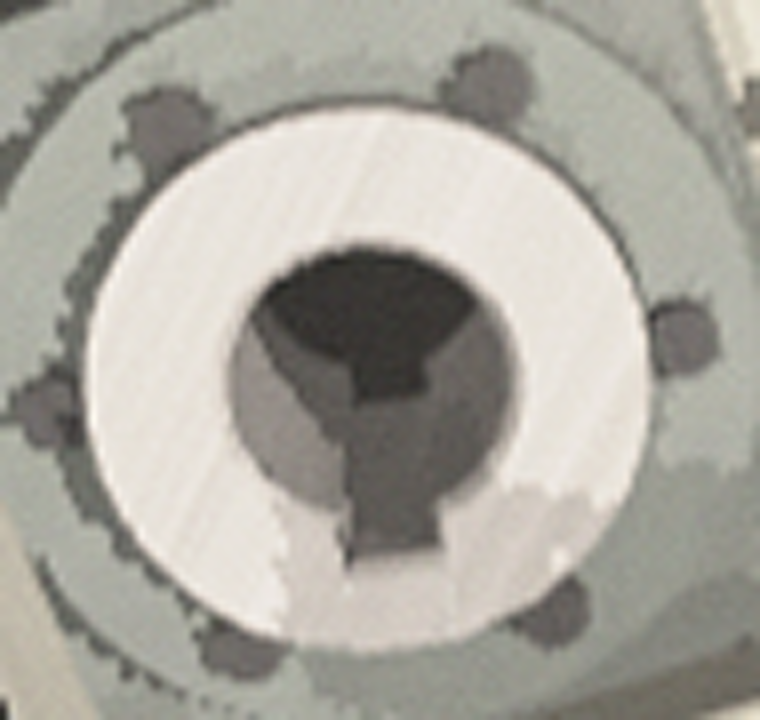

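View pics/z4.png

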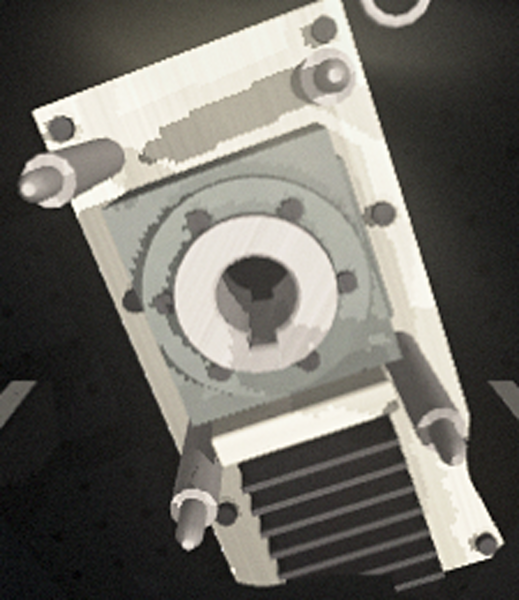

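Run:
```python
from h import *
c,p,d=load('w_hub'); C=np.array([.5577,-.0541])
Z=lambda a:(np.array(a)/8-0.0+[270,160])
q=onz(c,Z([(349,562),(440,549)]),.087)[:,:2]; m=q.mean(0)-C; e=q[1]-q[0]
print('keyway end dist',np.hypot(*m),'ang',np.degrees(np.arctan2(m[1],m[0])),'bottom edge normal',np.degrees(np.arctan2(e[1],e[0]))-90,'width',np.hypot(*e))
for a in ([(348,512),(349,562)],[(443,500),(440,549)]):
    q=onz(c,Z(a),.087)[:,:2]; e=q[1]-q[0]; print('side',np.degrees(np.arctan2(e[1],e[0])))
    print(' offs',(q-C))
q=onz(c,Z([(355,400),(427,395)]),.027)[:,:2]; m=q.mean(0)-C; print('deep',np.hypot(*m),np.degrees(np.arctan2(m[1],m[0])),np.hypot(*(q[1]-q[0])))
t=onz(c,[(205+u/2.307,80+v/2.307) for u,v in [(334,73),(30,188),(187,545),(458,463)]],.126)[:,:2]
print('tips',t, t.mean(0)); 
ctr=t.mean(0)
print([np.hypot(*(t[i]-t[j])).round(4) for i,j in ((0,3),(1,2),(0,1),(3,2))],[np.degrees(np.arctan2(*(t[j]-t[i])[::-1])).round(2) for i,j in ((0,3),(1,2),(1,0),(2,3))])
```

```text
keyway end dist 0.01969227312355828 ang -8.172878812276359 bottom edge normal -9.217047915770365 width 0.009931496680128948
side -16.997854207832415
 offs [[ 0.01322815 -0.00602936]
 [ 0.01869688 -0.0077011 ]]
side -20.789156914300683
 offs [[0.0150575  0.00408779]
 [0.02028766 0.00210217]]
deep 0.020048937099446475 -8.882865415330219 0.009534648038182537
tips [[ 0.49104514 -0.00844022]
 [ 0.49478272 -0.10359257]
 [ 0.62502064 -0.1001517 ]
 [ 0.62290898 -0.0039326 ]] [ 0.55843937 -0.05402927]
[np.float64(0.1319), np.float64(0.1303), np.float64(0.0952), np.float64(0.0962)] [np.float64(1.96), np.float64(1.51), np.float64(92.25), np.float64(91.26)]
```

```bash
python3 -m pendant '[[0,0,-1.6,0,0],[1,-6.7,-1.6,0,0],[1,-6.7,-1.6,0,0],[1,-6.7,-1.6,0,0],[1,-6.7,-1.6,0,0]]'
python3 -m pendant '[[0,0,0,0,0],[0,0,0,0,0],[0,0,0,0,0]]'
python3 - <<'E'
from h import *
go(.43,-.292,.25,72)
snap('wrist','w_sh')
E
```

```text
clock: 3.42
position: [0.4403, -0.2778, 0.252]
ee_rot: [0.156, 0.988, 0.0, 0.0]
ft_force: [0.7, 0.2, -0.1]
grip_width: 1.004
clock: 3.8
position: [0.4416, -0.276, 0.2517]
ee_rot: [0.155, 0.988, 0.0, -0.0]
ft_force: [-0.0, 0.5, -0.6]
grip_width: 0.999
t 3.8 pos [ 0.4416 -0.276   0.2517] yaw 72.11 tilt [-2.e-04  5.e-04 -1.e+00] F [-0.   0.5 -0.6] w 0.999 q7 1.77
shift units [ 0.153 -0.47   0.042] turn units 0.018 (alt) -29.98
```

View pics/w_sh.png

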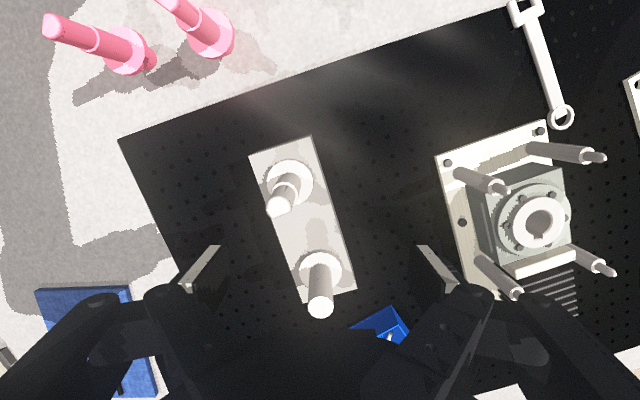

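Run:
```python
from h import *
c,p,d=load('w_sh'); P=cloud(c,d)
crop(p,250,145,330,225,9,'z5')
for u,v in [(278,206),(290,170),(320,305),(300,215)]: print((u,v),P[v,u].round(4))
```

```text
(278, 206) [ 0.4297 -0.3032  0.1758]
(290, 170) [ 0.4184 -0.2985  0.0824]
(320, 305) [ 0.5384 -0.3043  0.1506]
(300, 215) [ 0.4714 -0.306   0.0727]
```

View pics/z5.png

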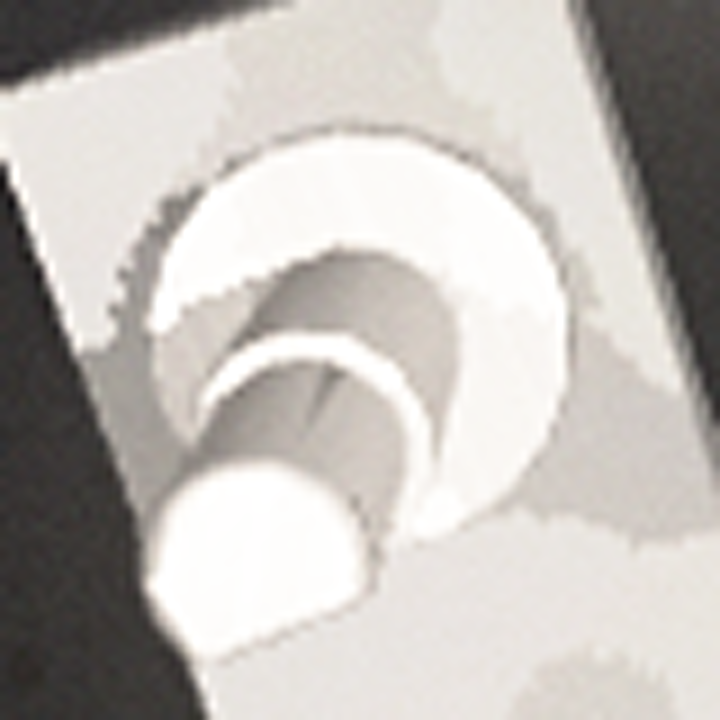

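Run:
```python
from h import *
c,p,d=load('w_sh')
q=onz(c,np.array([(208,662),(365,592)])/9+[250,145],.177)[:,:2]; e=q[1]-q[0]; print('flat normal',np.degrees(np.arctan2(e[1],e[0]))-90,np.hypot(*e),q.mean(0))
g=p.min(2)
pts=np.array([(152,320),(180,250),(250,170),(350,135),(450,155),(520,210),(560,290),(565,350),(540,430),(480,505)])/9+[250,145]
print(rcfit(onz(c,pts,.082)))
go(.430,-.300,.25,72)
```

```text
flat normal 6.863920008003248 0.014859589290392765 [ 0.43681814 -0.30248276]
(array([ 0.43094452, -0.30206695]), np.float64(0.023471036922513785), 6, np.float64(2.7549938257050734e-05))
t 3.85 pos [ 0.4415 -0.2763  0.2517] yaw 72.09 tilt [-2.e-04  4.e-04 -1.e+00] F [-0.1 -0.3 -0.4] w 0.998 q7 1.78
shift units [ 0.09  -0.653  0.043] turn units 0.015 (alt) -29.99
```

```bash
python3 -m pendant '[[0.1,-0.65,0,0,0],[0.1,-0.65,0,0,0],[0.1,-0.65,0,0,0],[0.1,-0.65,0,0,0]]'
python3 - <<'E'
from h import *
go(.430,-.302,.25,72)
snap('wrist','w_sh2')
E
python3 -m pendant '[[0,0,0,1.7,0],[0,0,0,3.4,0],[0,0,0,5.1,0],[0,0,0,6.8,0],[0,0,0,8.5,0]]'
python3 -m pendant '[[0,0,0,1.7,0],[0,0,0,3.4,0],[0,0,0,5.1,0],[0,0,0,6.5,0],[0,0,0,6.5,0]]'
python3 - <<'E'
from h import *
go(.430,-.302,.25,72)
snap('wrist','w_sh3')
E
```

```text
clock: 4.35
position: [0.4292, -0.3005, 0.2518]
ee_rot: [0.156, 0.988, 0.0, -0.0]
ft_force: [-0.3, -0.4, 1.0]
grip_width: 0.999
t 4.35 pos [ 0.4292 -0.3005  0.2518] yaw 72.0 tilt [-0.e+00  4.e-04 -1.e+00] F [-0.3 -0.4  1. ] w 0.999 q7 1.83
shift units [-0.031 -0.03   0.045] turn units -0.0 (alt) 30.0
clock: 5.03
position: [0.4289, -0.301, 0.2519]
ee_rot: [0.569, 0.822, 0.0, -0.0]
ft_force: [-0.4, 1.3, 0.2]
grip_width: 1.001
clock: 5.65
position: [0.4288, -0.3011, 0.2519]
ee_rot: [0.809, 0.588, 0.0, -0.0]
ft_force: [-0.4, -0.1, 0.4]
grip_width: 0.999
t 5.65 pos [ 0.4288 -0.3011  0.2519] yaw -18.0 tilt [-0.e+00  1.e-04 -1.e+00] F [-0.4 -0.1  0.4] w 0.999 q7 0.27
shift units [-0.013  0.035  0.047] turn units -15.0 (alt) 15.0
```

View pics/w_sh2.png

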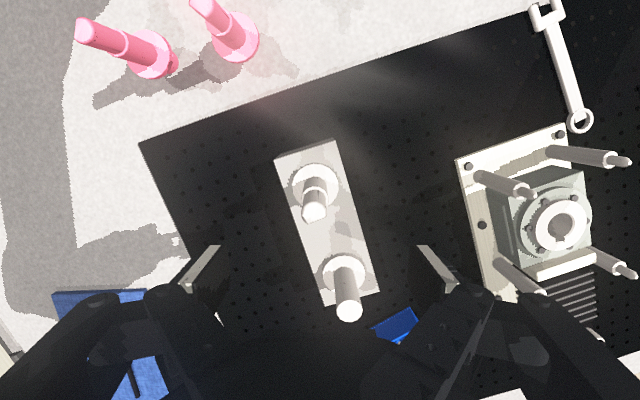

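View pics/w_sh3.png

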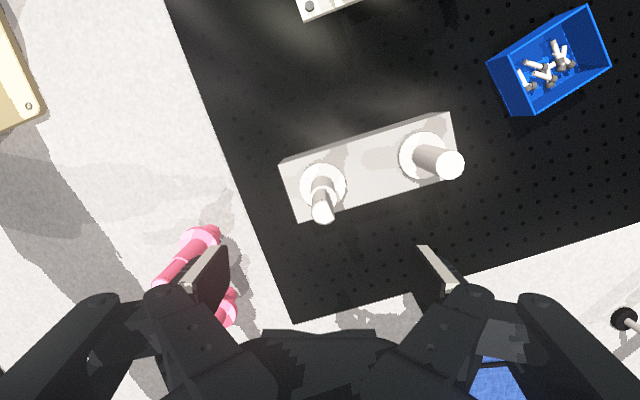

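Run:
```python
from h import *
a=load('w_sh2')[1][145:235,280:350,::-1]; b=load('w_sh3')[1][145:235,290:360,::-1]
f=lambda x: cv2.resize(x,None,fx=5.5,fy=5.5,interpolation=cv2.INTER_CUBIC)
cv2.imwrite('pics/z6.png',np.hstack([f(a),f(b)]))
```

View pics/z6.png

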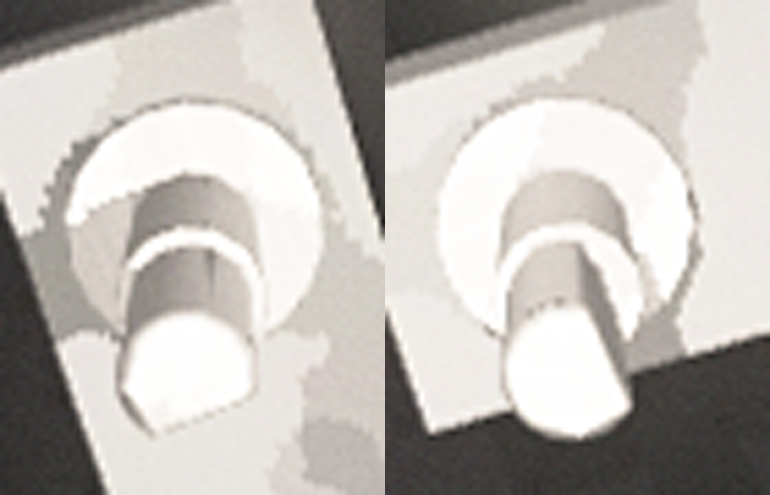

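Run:
```python
from h import *
S=5.5; ya={}
for n,off,col,arc,fl in (('w_sh2',(280,145),[(68,215),(85,165),(130,118),(190,100),(250,117),(300,160),(322,215),(318,255),(297,300),(75,262),(97,308)],[(120,380),(125,352),(150,325),(187,312),(225,320),(250,347)],[(157,436),(248,397)]),
 ('w_sh3',(290-70,145),[(440,220),(452,170),(490,120),(555,98),(620,112),(668,150),(690,205),(690,250),(672,300),(450,270),(475,315)],[(508,350),(520,325),(545,308),(575,305),(507,385),(525,420),(575,437),(615,420)],[(587,310),(630,395)])):
    c,p,d=load(n); u=lambda a,o=off:(np.array(a,float)+.0)/S+np.array(o)
    cc=rcfit(onz(c,u(col),.082)); tt=rcfit(onz(c,u(arc),.177)); q=onz(c,u(fl),.177)[:,:2]; e=q[1]-q[0]; nn=np.array([-e[1],e[0]]); nn*=np.sign(nn[0])
    print(n,'collar',cc[0],cc[1],'top',tt[0],tt[1],'flat',np.degrees(np.arctan2(nn[1],nn[0])),'flatdist',nn/np.hypot(*nn)@(q.mean(0)-cc[0]))
    cc=cc[0]; ya[n]=cc
# bias: est = truth + R b ; tool x,y in world
def T(yaw): a=np.radians(yaw); ty=np.array([np.cos(a),np.sin(a)]); tx=np.array([-ty[1],ty[0]]); return np.c_[tx,ty]
A=T(72);B=T(-18); b=np.linalg.solve(A-B,ya['w_sh2']-ya['w_sh3']); print('bias tool',b,'truth',ya['w_sh2']-A@b)
```

```text
w_sh2 collar [ 0.43158608 -0.3033432 ] 0.024630080961731825 top [ 0.43148402 -0.30313745] 0.009614396996126389 flat 6.336214239629032 flatdist 0.00564574213992853
w_sh3 collar [ 0.43226086 -0.30391443] 0.02443077208933235 top [ 0.43174601 -0.30362256] 0.009528983527954237 flat 8.371908177843139 flatdist 0.005172786967125209
bias tool [0.00024176 0.00057651] truth [ 0.43163786 -0.30396621]
```

```bash
python3 -m pendant '[[0,0,0,-1.7,0],[0,0,0,-3.4,0],[0,0,0,-5.1,0],[0,0,0,-6.8,0],[0,0,0,-8.5,0]]' 80
python3 -m pendant '[[0,0,0,-1.7,0],[0,0,0,-3.4,0],[0,0,0,-5.1,0],[0,0,0,-6.8,0],[0,0,0,-8.5,0]]'
python3 -m pendant '[[0,0,0,-1,0],[0,0,0,-1,0]]'
python3 - <<'E'
from h import *
go(.4317,-.3036,.107,90)
E
```

```text
clock: 6.32
position: [0.4287, -0.3013, 0.2519]
ee_rot: [0.474, 0.881, 0.0, -0.0]
ft_force: [-0.1, -0.8, -0.3]
grip_width: 0.999
clock: 6.95
position: [0.4287, -0.3013, 0.2519]
ee_rot: [0.048, 0.999, 0.0, 0.0]
ft_force: [-0.4, 0.3, 0.0]
grip_width: 1.002
clock: 7.2
position: [0.4287, -0.3013, 0.2519]
ee_rot: [-0.0, 1.0, 0.0, -0.0]
ft_force: [-0.1, -0.2, 0.5]
grip_width: 0.997
t 7.2 pos [ 0.4287 -0.3013  0.2519] yaw 90.03 tilt [-0.e+00  1.e-04 -1.e+00] F [-0.1 -0.2  0.5] w 0.997 q7 2.15
shift units [-0.076 -0.057  3.621] turn units 0.005 (alt) -29.99
```

```bash
python3 -m pendant '[[-0.08,-0.06,0,0,0],[-0.08,-0.06,1,0,0],[-0.08,-0.06,2,0,0],[-0.08,-0.06,3,0,0],[-0.08,-0.06,3.5,0,0]]'
python3 -m pendant '[[0,0,0.12,0,0],[0,0,0.12,0,0]]'
python3 - <<'E'
from h import *
go(.4317,-.3036,.107,90)
snap('wrist','w_g1')
E
```

```text
clock: 7.82
position: [0.4311, -0.3034, 0.1098]
ee_rot: [0.001, 1.0, 0.0, -0.001]
ft_force: [0.0, -0.5, 1.1]
grip_width: 1.002
clock: 8.07
position: [0.4321, -0.3041, 0.1076]
ee_rot: [0.001, 1.0, -0.0, 0.0]
ft_force: [0.5, 0.3, 0.4]
grip_width: 1.002
t 8.07 pos [ 0.4321 -0.3041  0.1076] yaw 89.89 tilt [ 3.e-04 -3.e-04 -1.e+00] F [0.5 0.3 0.4] w 1.002 q7 2.22
shift units [0.01  0.013 0.014] turn units -0.019 (alt) 29.98
```

View pics/w_g1.png

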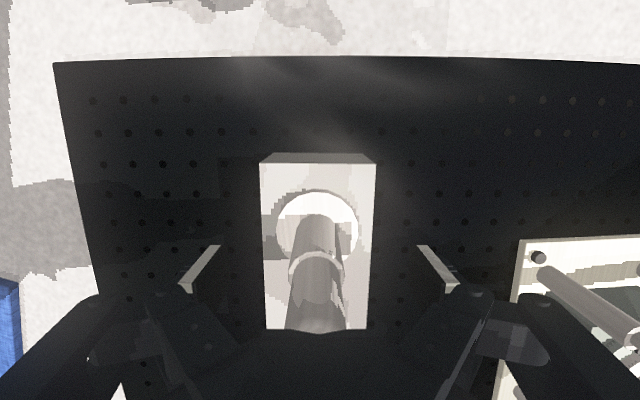

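```bash
python3 -m pendant '[[0,0,0,0,0.5],[0,0,0,0,1],[0,0,0,0,1],[0,0,0,0,1],[0,0,0,0,1]]' 80
python3 - <<'E'
from h import *
go(.4317,-.3036,.107,90)
snap('wrist','w_g2')
E
```

```text
clock: 8.75
position: [0.432, -0.3045, 0.1076]
ee_rot: [0.001, 1.0, -0.0, 0.0]
ft_force: [0.7, -2.7, 5.3]
grip_width: 0.267
t 8.75 pos [ 0.432  -0.3045  0.1076] yaw 89.88 tilt [ 9.e-04 -8.e-04 -1.e+00] F [ 0.7 -2.7  5.3] w 0.267 q7 2.23
shift units [0.007 0.023 0.015] turn units -0.02 (alt) 29.98
```

View pics/w_g2.png

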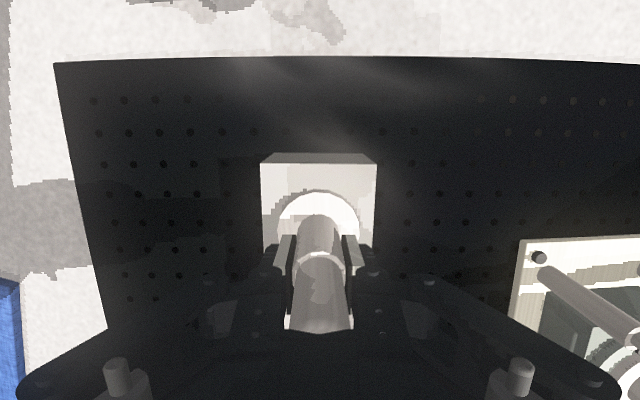

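```bash
python3 -m pendant '[[0,0,-0.4,0,1],[0,0,-1.2,0,1],[0,0,-2,0,1],[0,0,-3,0,1],[0,0,-3,0,1]]'
python3 - <<'E'
from h import *
go(.5577,-.0547,.23,74)
snap('wrist','w_g3')
E
```

```text
clock: 9.43
position: [0.4327, -0.3042, 0.2295]
ee_rot: [0.001, 1.0, -0.0, 0.002]
ft_force: [-0.2, 0.5, -8.2]
grip_width: 0.27
t 9.43 pos [ 0.4327 -0.3042  0.2295] yaw 89.92 tilt [ 3.8e-03 -9.0e-04 -1.0e+00] F [-0.2  0.5 -8.2] w 0.27 q7 2.16
shift units [-3.117  6.241 -0.007] turn units 2.653 (alt) -27.35
```

View pics/w_g3.png

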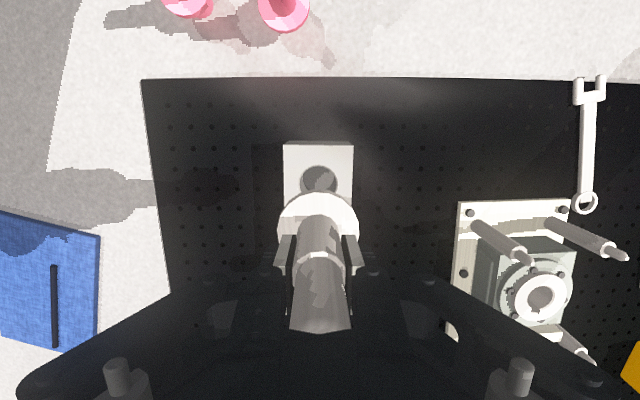

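```bash
python3 -m pendant '[[-3.12,6.24,-0.3,2.65,1],[-3.12,6.24,-0.3,2.65,1],[-3.12,6.24,-0.3,2.65,1],[-3.12,6.24,-0.3,2.65,1],[-3.12,6.24,-0.3,2.65,1]]'
python3 -m pendant '[[0,0,0,0,1],[0,0,0,0,1],[0,0,0,0,1]]'
python3 - <<'E'
from h import *
go(.5577,-.0547,.23,74)
snap('wrist','w_g4'); snap('side','s_g4')
c,p,d=load('s_g4'); crop(p,270,130,430,250,5,'z7')
E
```

```text
clock: 10.1
position: [0.5567, -0.0502, 0.2364]
ee_rot: [0.137, 0.991, 0.0, -0.002]
ft_force: [0.1, -0.5, -7.3]
grip_width: 0.265
clock: 10.48
position: [0.5562, -0.0558, 0.2382]
ee_rot: [0.14, 0.99, -0.0, -0.001]
ft_force: [-0.6, -0.7, -8.0]
grip_width: 0.267
t 10.47 pos [ 0.5562 -0.0558  0.2382] yaw 73.89 tilt [-1.6e-03 -2.0e-04 -1.0e+00] F [-0.6 -0.7 -8. ] w 0.267 q7 1.37
shift units [-0.03   0.037  0.206] turn units -0.018 (alt) 29.98
```

View pics/w_g4.png

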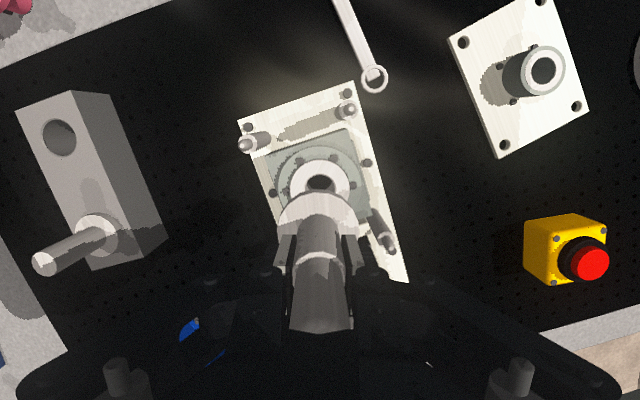

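View pics/z7.png

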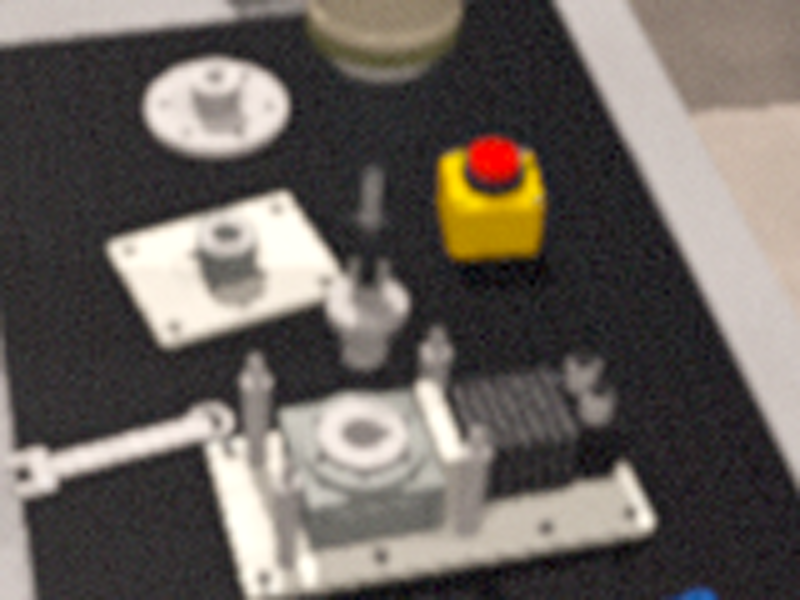

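```bash
python3 -m pendant '[[-0.03,0.035,0.5,0,1],[-0.03,0.035,1,0,1],[-0.03,0.035,1.4,0,1],[-0.03,0.035,1.7,0,1],[-0.03,0.035,1.7,0,1]]'
python3 - <<'E'
from h import *
go(.5577,-.0547,.1226,74)
snap('wrist','w_g5')
E
```

```text
clock: 11.2
position: [0.5581, -0.0535, 0.1704]
ee_rot: [0.139, 0.99, -0.0, -0.001]
ft_force: [-0.7, -0.2, -7.2]
grip_width: 0.268
t 11.2 pos [ 0.5581 -0.0535  0.1704] yaw 74.0 tilt [-0.0014  0.     -1.    ] F [-0.7 -0.2 -7.2] w 0.268 q7 1.38
shift units [-1.000e-03 -3.100e-02  1.194e+00] turn units -0.001 (alt) 30.0
```

View pics/w_g5.png

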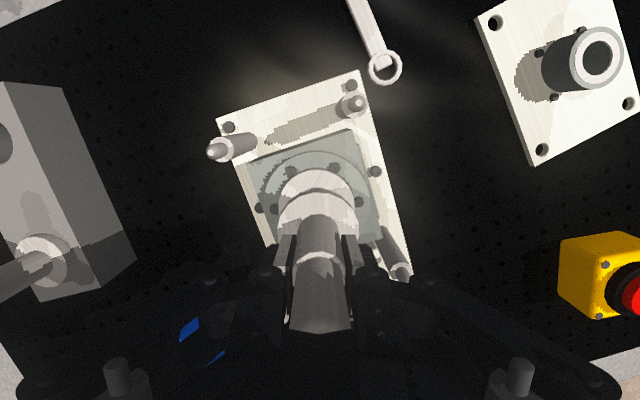

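Run:
```python
from h import *
c,p,d=load('w_g5')
crop(p,250,150,385,260,5.8,'z8')
```

```text
(no output)
```

View pics/z8.png

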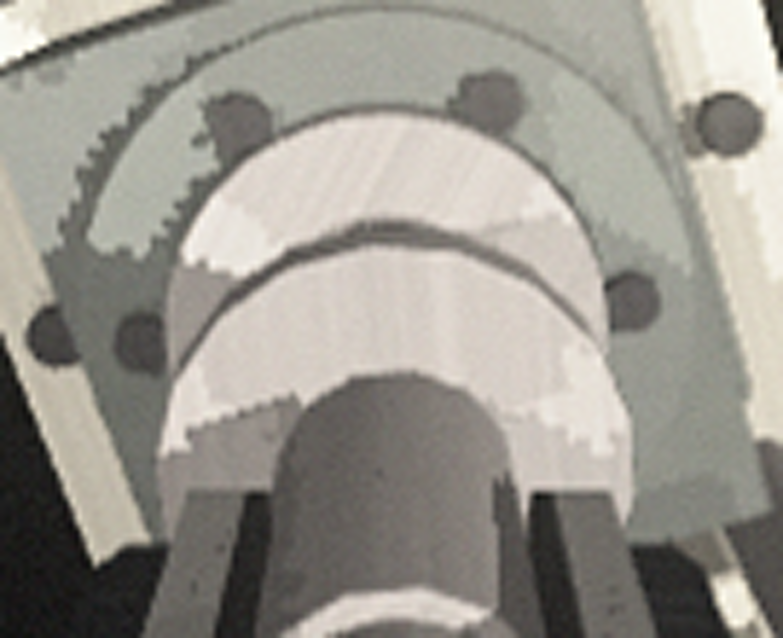

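Run:
```python
from h import *
c,p,d=load('w_g5'); u=lambda a:np.array(a,float)/5.8+[250,150]
h=rcfit(onz(c,u([(167,305),(172,270),(195,215),(235,168),(290,130),(350,112),(385,109),(430,113),(500,140),(550,180),(590,240),(602,280),(606,325)]),.087)); print('hub',h)
k=rcfit(onz(c,u([(162,445),(180,370),(215,318),(270,275),(330,253),(400,247),(470,262),(530,290),(580,330),(610,370),(628,420),(632,470)]),.1448)); print('collar',k)
o=manip.get_obs(); print(o['position'])
M=R.from_quat(o['ee_rot']).as_matrix(); e=h[0]-k[0]; print('move tool units',(M[:2,:2].T@e)/.04, e)
P=cloud(c,d); print(P[150+320//6,250+400//6])
```

```text
hub (array([ 0.557524  , -0.05368893]), np.float64(0.029788844066631792), 13, np.float64(4.0266980113042616e-05))
collar (array([ 0.55713009, -0.052399  ]), np.float64(0.02454384296085438), 12, np.float64(0.00021584542570447841))
[ 0.55853833 -0.05354987  0.17117191]
move tool units [-0.0183555  -0.02828412] [ 0.00039391 -0.00128992]
[ 0.53916434 -0.04842795  0.14538835]
```

```bash
python3 -m pendant '[[-0.01,-0.03,0.1,0,1],[-0.01,-0.03,0.2,0,1],[-0.01,-0.03,0.25,0,1],[-0.01,-0.03,0.3,0,1]]'
python3 -m pendant '[[0,0,0.1,0,1],[0,0,0.2,0,1],[0,0,0.2,0,1]]'
python3 - <<'E'
from h import *
go(.5577,-.0547,.1226,74)
print(manip.get_obs()['torque'])
E
```

```text
clock: 11.75
position: [0.5586, -0.0547, 0.159]
ee_rot: [0.139, 0.99, 0.0, 0.0]
ft_force: [0.0, 0.3, -7.4]
grip_width: 0.266
clock: 12.12
position: [0.5583, -0.0547, 0.1506]
ee_rot: [0.139, 0.99, -0.0, -0.0]
ft_force: [-0.6, -0.1, -7.1]
grip_width: 0.268
t 12.12 pos [ 0.5583 -0.0547  0.1506] yaw 74.0 tilt [-8.e-04  0.e+00 -1.e+00] F [-0.6 -0.1 -7.1] w 0.268 q7 1.39
shift units [ 0.014 -0.004  0.701] turn units 0.001 (alt) -30.0
[0.05343351 0.00174314 0.016493  ]
```

```bash
python3 -m pendant '[[0.01,0,0.15,0,1],[0.01,0,0.3,0,1],[0.01,0,0.45,0,1],[0.01,0,0.55,0,1],[0.01,0,0.55,0,1]]'
python3 - <<'E'
from h import *
go(.5577,-.0547,.1226,74)
E
```

```text
clock: 12.75
position: [0.558, -0.0546, 0.1287]
ee_rot: [0.139, 0.99, -0.0, -0.0]
ft_force: [0.4, 0.2, -7.3]
grip_width: 0.266
t 12.75 pos [ 0.558  -0.0546  0.1287] yaw 74.01 tilt [-7.e-04  0.e+00 -1.e+00] F [ 0.4  0.2 -7.3] w 0.266 q7 1.4
shift units [ 0.006 -0.005  0.153] turn units 0.001 (alt) -30.0
```

```bash
python3 -m pendant '[[0,0,0.06,0,1],[0,0,0.12,0,1],[0,0,0.15,0,1],[0,0,0.15,0,1]]'
python3 - <<'E'
from h import *
go(.5577,-.0547,.1226,74)
E
```

```text
clock: 13.25
position: [0.5581, -0.0546, 0.123]
ee_rot: [0.139, 0.99, 0.0, -0.0]
ft_force: [-0.5, 0.5, -7.6]
grip_width: 0.264
t 13.25 pos [ 0.5581 -0.0546  0.123 ] yaw 74.01 tilt [-2.e-04  1.e-04 -1.e+00] F [-0.5  0.5 -7.6] w 0.264 q7 1.4
shift units [ 0.009 -0.006  0.01 ] turn units 0.001 (alt) -30.0
```

```bash
python3 -m pendant '[[0,0,0.03,0,1],[0,0,0.06,0,1]]'; python3 -m pendant '[[0,0,0.02,0,1],[0,0,0.02,0,1]]'
python3 - <<'E'
from h import *
go(.5577,-.0547,.1226,74)
E
```

```text
clock: 13.5
position: [0.5586, -0.0549, 0.1225]
ee_rot: [0.139, 0.99, 0.0, 0.001]
ft_force: [-10.9, 0.9, 18.4]
grip_width: 0.268
clock: 13.75
position: [0.5587, -0.0549, 0.1225]
ee_rot: [0.139, 0.99, 0.001, 0.001]
ft_force: [-11.2, 0.4, 18.9]
grip_width: 0.268
t 13.75 pos [ 0.5587 -0.0549  0.1225] yaw 73.98 tilt [ 1.6e-03  9.0e-04 -1.0e+00] F [-11.2   0.4  18.9] w 0.268 q7 1.4
shift units [ 0.024 -0.002 -0.002] turn units -0.004 (alt) 30.0
```

```bash
python3 -m pendant '[[0,0,-0.06,0,1],[0,0,-0.06,0,0.4],[0,0,-0.06,0,0.4],[0,0,-0.06,0,0.4]]'
python3 -m pendant '[[0,0,-0.5,0,0.4],[0,0,-1.5,0,0.4],[0,0,-2.5,0,0.2],[0,0,-2.5,0,0]]'
python3 - <<'E'
from h import *
go(.5577,-.0547,.2,74)
snap('wrist','w_p1')
E
```

```text
clock: 14.25
position: [0.5585, -0.0546, 0.1225]
ee_rot: [0.139, 0.99, 0.0, 0.0]
ft_force: [-0.2, 0.2, 0.7]
grip_width: 0.601
clock: 14.75
position: [0.5599, -0.0548, 0.2256]
ee_rot: [0.139, 0.99, 0.001, 0.003]
ft_force: [-0.3, 0.3, -0.5]
grip_width: 0.98
t 14.75 pos [ 0.5599 -0.0548  0.2256] yaw 74.0 tilt [ 5.9e-03  5.0e-04 -1.0e+00] F [-0.3  0.3 -0.5] w 0.98 q7 1.37
shift units [ 0.058 -0.014  0.641] turn units -0.001 (alt) 30.0
```

View pics/w_p1.png

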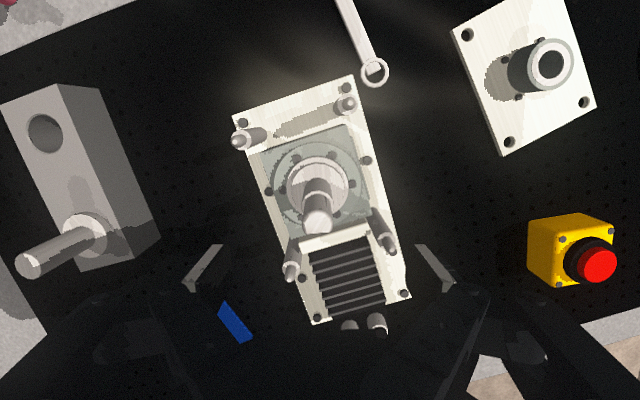

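Run:
```python
from h import *
go(.507,.204,.15,103.1)
```

```text
t 14.8 pos [ 0.559  -0.0546  0.2236] yaw 74.0 tilt [ 2.8e-03  4.0e-04 -1.0e+00] F [-0.1  0.2 -1.1] w 0.999 q7 1.37
shift units [3.036 5.855 1.838] turn units -4.849 (alt) 25.15
```

```bash
python3 -m pendant '[[0.7,1.4,0,-1.2,0],[1.5,2.8,0,-2.5,0],[2.2,4.2,0.5,-3.7,0],[3.04,5.85,1.2,-4.85,0],[3.04,5.85,1.6,-4.85,0]]'
python3 -m pendant '[[0,0,0,0,0],[0,0,0,0,0],[0,0,0,0,0]]'
python3 - <<'E'
from h import *
go(.507,.204,.029,103.1)
snap('wrist','w_pl2')
E
```

```text
clock: 15.42
position: [0.5038, 0.2079, 0.1565]
ee_rot: [-0.118, 0.993, 0.0, -0.001]
ft_force: [0.3, -1.0, 0.0]
grip_width: 1.001
clock: 15.8
position: [0.5067, 0.2025, 0.1592]
ee_rot: [-0.113, 0.994, 0.0, 0.001]
ft_force: [0.1, 0.1, -0.2]
grip_width: 0.997
t 15.8 pos [0.5067 0.2025 0.1592] yaw 102.97 tilt [ 1.3e-03  4.0e-04 -1.0e+00] F [ 0.1  0.1 -0.2] w 0.997 q7 1.36
shift units [-0.011  0.035  3.255] turn units -0.022 (alt) 29.98
```

View pics/w_pl2.png

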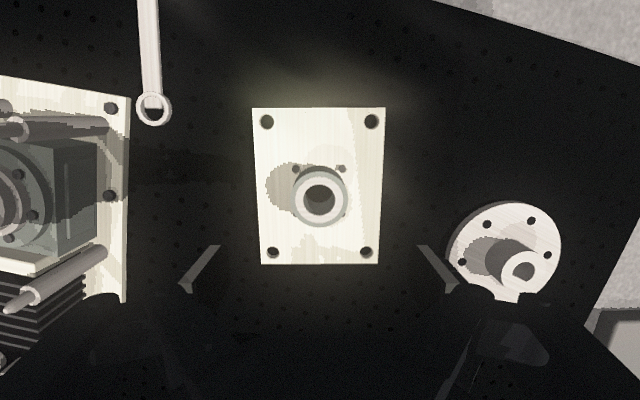

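Run:
```python
from h import *
c,p,d=load('w_pl2'); g=p.min(2); hs={}
for h0 in [(266,122),(372,122),(273,253),(366,253)]:
  for th in (90,110,130):
    for k in contours(g<th,12):
      if np.hypot(*(k.mean(0)-h0))<5 and len(k)<80: hs[h0]=rcfit(onz(c,k,.020))[0]
H=[hs.get(h) for h in [(266,122),(372,122),(273,253),(366,253)]]; print(H)
H=np.array(H); print('ctr',H.mean(0)); f=lambda a,b:np.degrees(np.arctan2(*(b-a)[::-1])); print(f(H[0],H[2]),f(H[1],H[3]),f(H[0],H[1])-90,f(H[2],H[3])-90)
for th in (100,110,120,130):
  for k in contours(g<th,30):
    if np.hypot(*(k.mean(0)-[319,199]))<8 and len(k)<200: print('bore',th,rcfit(onz(c,k,.054)))
go(*H.mean(0),.029,103.1)
# shaft from w_p1
c,p,d=load('w_p1'); crop(p,285,145,365,250,5.7,'z9')
```

```text
[array([0.45469034, 0.14338114]), array([0.43289924, 0.23646749]), array([0.58076198, 0.17276984]), array([0.55924196, 0.26614885])]
ctr [0.50689838 0.20469183]
13.121947900463434 13.220605850046585 13.17543194599044 12.977729076524085
bore 100 (array([0.50692354, 0.20436298]), np.float64(0.01278082240380807), 44, np.float64(0.00012889388021670808))
bore 110 (array([0.50701621, 0.20441004]), np.float64(0.012904181873166366), 64, np.float64(0.00013328159851826063))
bore 120 (array([0.50701499, 0.20441109]), np.float64(0.012949280182359637), 65, np.float64(0.00013641762183740642))
bore 130 (array([0.50708206, 0.20433658]), np.float64(0.013029119494325026), 64, np.float64(0.00013877452274213044))
t 15.85 pos [0.5066 0.2027 0.1592] yaw 102.98 tilt [ 1.3e-03  5.0e-04 -1.0e+00] F [ 0.3 -0.1  0.1] w 1.006 q7 1.36
shift units [-0.014  0.046  3.255] turn units -0.02 (alt) 29.98
```

View pics/z9.png

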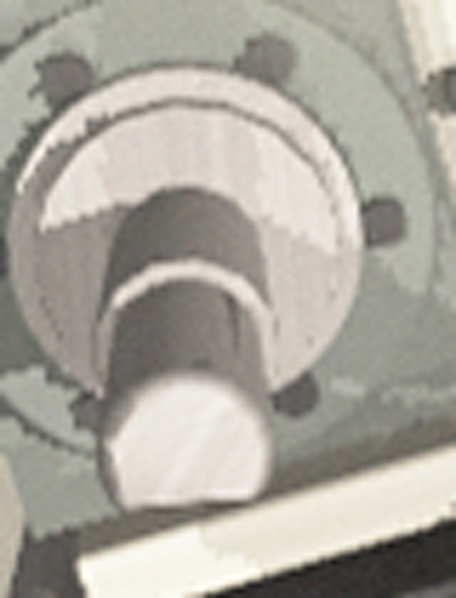

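```bash
python3 -m pendant '[[-0.01,0.04,0.7,0,0],[-0.01,0.04,1.5,0,0],[-0.01,0.04,2.3,0,0],[-0.01,0.04,2.9,0,0],[-0.01,0.04,3.2,0,0]]' 80
python3 -m pendant '[[0,0,0.05,0,0],[0,0,0.05,0,0],[0,0,0.05,0,0.5],[0,0,0.05,0,1],[0,0,0.05,0,1]]'
python3 -m pendant '[[0,0,0,0,1],[0,0,0,0,1]]'
python3 - <<'E'
from h import *
go(.507,.2044,.029,103.1)
E
```

```text
clock: 16.48
position: [0.5058, 0.2047, 0.0296]
ee_rot: [-0.114, 0.994, -0.0, -0.0]
ft_force: [-0.8, 0.0, -0.4]
grip_width: 0.999
clock: 17.1
position: [0.5064, 0.2054, 0.0296]
ee_rot: [-0.114, 0.993, 0.0, 0.001]
ft_force: [-4.3, -2.9, 11.9]
grip_width: 0.552
clock: 17.35
position: [0.5064, 0.2053, 0.0296]
ee_rot: [-0.114, 0.993, 0.0, 0.001]
ft_force: [-3.6, -3.4, 10.4]
grip_width: 0.555
t 17.35 pos [0.5064 0.2053 0.0296] yaw 103.09 tilt [ 1.1e-03  3.0e-04 -1.0e+00] F [-3.6 -3.4 10.4] w 0.555 q7 1.38
shift units [-0.009 -0.026  0.015] turn units -0.002 (alt) 30.0
```

```bash
python3 -m pendant '[[0,0,-0.3,0,1],[0,0,-1,0,1],[0,0,-2,0,1],[0,0,-3.5,0,1],[0,0,-5,0,1]]'
python3 -m pendant '[[0,0,0,0,1]]'
python3 - <<'E'
from h import *
go(.5577,-.0547,.25,91.75)
snap('wrist','w_pl3')
E
```

```text
clock: 17.98
position: [0.5051, 0.2053, 0.2303]
ee_rot: [-0.114, 0.993, -0.0, -0.0]
ft_force: [1.4, 1.2, -3.2]
grip_width: 0.549
clock: 18.1
position: [0.5078, 0.2064, 0.2337]
ee_rot: [-0.114, 0.993, 0.002, 0.004]
ft_force: [-1.0, -0.4, -5.3]
grip_width: 0.554
t 18.1 pos [0.5078 0.2064 0.2337] yaw 103.1 tilt [ 0.0076  0.0045 -1.    ] F [-1.  -0.4 -5.3] w 0.554 q7 1.35
shift units [ 0.26  -6.64  -0.427] turn units 1.891 (alt) -28.11
```

View pics/w_pl3.png

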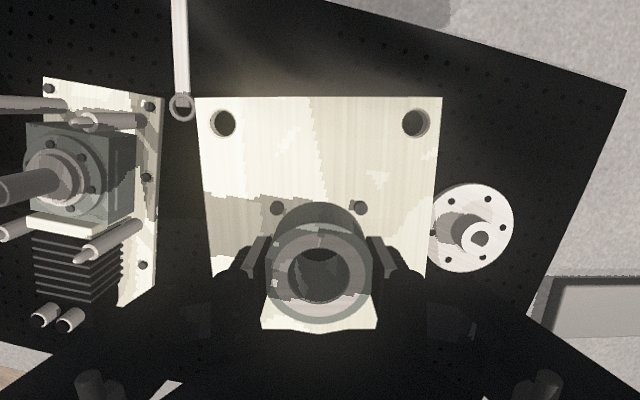

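```bash
cat > held.py <<'E'
from h import *
import sys
def held(name,dz,holes,bore,o):
    c,p,d=load(name); g=p.min(2); M=R.from_quat(o['ee_rot']).as_matrix()
    def plane(uv,zt):  # tool-frame plane z=zt
        r=rays(c,uv)@M; o0=M.T@(c['position']-o['position']); return o0+r*((zt-o0[2])/r[:,2])[:,None]
    return c,p,g,plane
E
python3 - <<'E'
from held import *
o=manip.get_obs(); c,p,g,plane=held('w_pl3',0,0,0,o)
crop(p,190,90,450,330,2.5,'z10')
for h0 in [(224,123),(415,123)]:
  for th in (100,130):
    for k in contours(g<th,20):
      if np.hypot(*(k.mean(0)-h0))<8 and len(k)<150: print(h0,th,rcfit(plane(k,.0096)))
for th in (60,80,100):
    for k in contours(g<th,40):
      if np.hypot(*(k.mean(0)-[318,272]))<12 and len(k)<300: print('bore',th,rcfit(plane(k,-.0244)))
E
```

```text
(224, 123) 100 (array([ 0.06278086, -0.04593127]), np.float64(0.005433914912240824), 62, np.float64(0.00032199992686040327))
(224, 123) 130 (array([ 0.0625946 , -0.04657261]), np.float64(0.005896200533287011), 49, np.float64(0.00020110040062133462))
(415, 123) 100 (array([0.06290691, 0.05015525]), np.float64(0.0062133777328846), 66, np.float64(0.00013583457016712365))
(415, 123) 130 (array([0.06264797, 0.05067819]), np.float64(0.0068090360786814625), 54, np.float64(0.00013403089302250958))
bore 80 (array([-0.00364112,  0.00144752]), np.float64(0.013703223154981087), 105, np.float64(0.00010250046660064741))
bore 100 (array([-0.00386443,  0.00150097]), np.float64(0.014083009457640978), 131, np.float64(0.00011294384308016383))
```

View pics/z10.png

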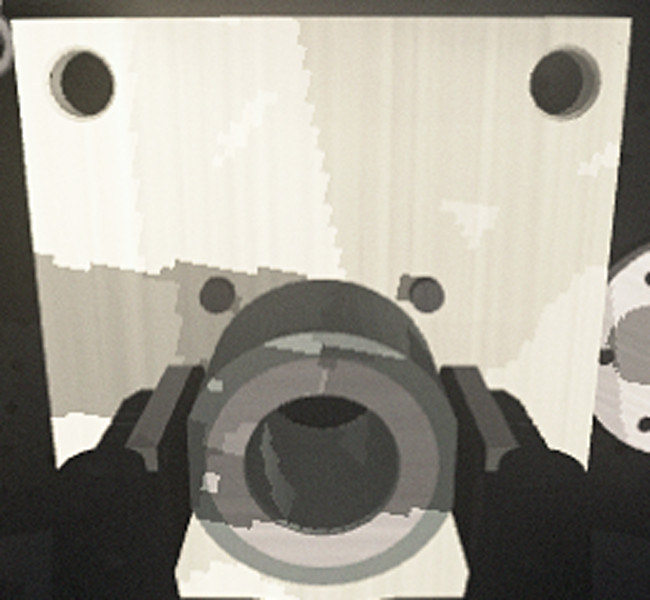

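```bash
python3 -m pendant '[[0,0,0,0,1],[0,0,0,0,1],[0,0,0,0,1]]'
python3 - <<'E'
from held import *
o=manip.get_obs(); snap('wrist','w_pl4'); c,p,g,plane=held('w_pl4',0,0,0,o)
hh=[]
for h0 in [(224,123),(415,123)]:
  for th in (100,130):
    for k in contours(g<th,20):
      if np.hypot(*(k.mean(0)-h0))<8 and len(k)<150: r=rcfit(plane(k,.0096)); print(h0,th,r); 
for th in (60,80,100):
    for k in contours(g<th,40):
      if np.hypot(*(k.mean(0)-[318,272]))<12 and len(k)<300: print('bore',th,rcfit(plane(k,-.0244)))
go(.5577,-.0547,.25,91.75)
E
```

```text
clock: 18.52
position: [0.5054, 0.2053, 0.2273]
ee_rot: [-0.114, 0.993, -0.0, -0.001]
ft_force: [-0.3, 0.3, -4.7]
grip_width: 0.552
(224, 123) 100 (array([ 0.06429884, -0.04526486]), np.float64(0.00534059379552388), 63, np.float64(0.00033436321601643804))
(224, 123) 130 (array([ 0.06407977, -0.04557093]), np.float64(0.005600743074407935), 66, np.float64(0.00037546381802598786))
(415, 123) 100 (array([0.06444249, 0.04895643]), np.float64(0.006077269499509884), 67, np.float64(0.00013191374797381455))
(415, 123) 130 (array([0.0642233 , 0.04943115]), np.float64(0.006651097171436822), 53, np.float64(0.0001338052919760635))
bore 80 (array([-0.00051216,  0.00127092]), np.float64(0.013339811969044105), 107, np.float64(0.00010295239454419701))
bore 100 (array([-0.00066558,  0.00133078]), np.float64(0.013660120519773953), 124, np.float64(0.000114236463513974))
t 18.57 pos [0.5055 0.2053 0.2275] yaw 103.11 tilt [-1.2e-03 -7.0e-04 -1.0e+00] F [-0.6  0.  -3.5] w 0.55 q7 1.35
shift units [ 0.204 -6.628 -0.56 ] turn units 1.893 (alt) -28.11
```

Run:
```python
from h import *
def tiles(n,pts,out):
    c,p,d=load(n); f=lambda u,v: cv2.resize(p[v-14:v+14,u-14:u+14,::-1],(280,280),interpolation=cv2.INTER_CUBIC)
    t=[f(*q) for q in pts]; cv2.imwrite(out,np.vstack([np.hstack(t[:2]),np.hstack(t[2:])]))
tiles('w_hub',[(348,112),(219,160),(288,313),(402,278)],'pics/t1.png')
tiles('w_p1',[(346,104),(242,140),(290,272),(390,246)],'pics/t2.png')
```

```text
(no output)
```

View pics/t1.png

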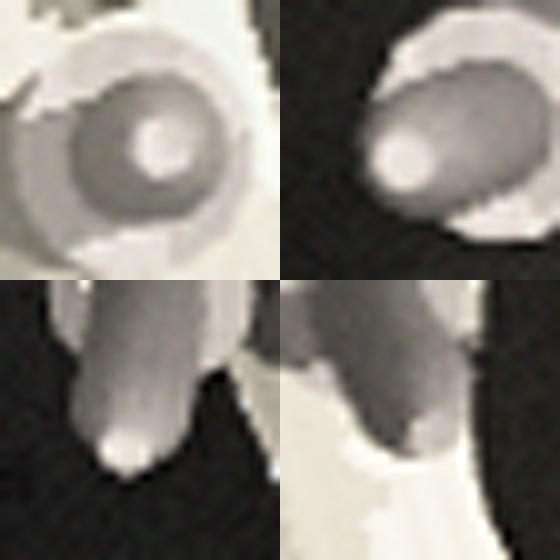

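View pics/t2.png

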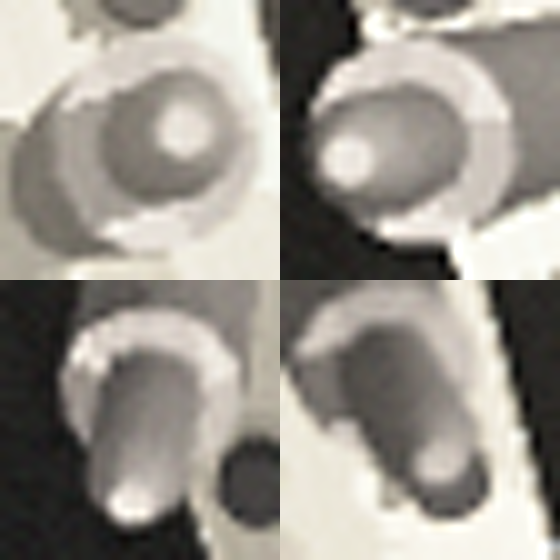

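Run:
```python
from h import *
for n,pts,t in (('w_hub',[(348,112),(219,160),(288,313),(402,278)],[(164,147),(122,160),(127,170),(155,155)]),('w_p1',[(346,104),(242,140),(290,272),(390,246)],[(186,128),(66,158),(131,219),(161,182)])):
    c,p,d=load(n); uv=np.array(pts)-14+(np.array(t)+.5)/10-.5
    q=onz(c,uv,.126)[:,:2]; f=lambda i,j:np.degrees(np.arctan2(*(q[j]-q[i])[::-1])); L=lambda i,j:np.hypot(*(q[j]-q[i]))
    print(n,q.round(4).tolist(),q.mean(0).round(4),'ang',[round(x,2) for x in (f(0,3),f(1,2),f(1,0)-90,f(2,3)-90)],'len',[round(L(*x),4) for x in ((0,3),(1,2),(0,1),(2,3))])
    A=np.array([[-65,48],[-65,-48],[65,-48],[65,48]])/1000
    # rigid fit
    Q=q-q.mean(0); H=A.T@Q; th=np.arctan2(H[0,1]-H[1,0],H[0,0]+H[1,1]); print('rigid',np.degrees(th))
c,p,d=load('w_p1'); u=lambda a:np.array(a,float)/5.7+[285,145]-.4
print('collar',rcfit(onz(c,u([(45,215),(70,165),(110,125),(180,105),(250,120),(300,165),(330,220),(335,250)]),.097)))
print('hub',rcfit(onz(c,u([(10,230),(20,180),(50,125),(100,85),(180,67),(260,85),(320,135),(350,190),(362,240),(340,330),(60,355),(25,300)]),.087)))
q=onz(c,u([(125,508),(230,497)]),.192)[:,:2]; e=q[1]-q[0]; print('flat',np.degrees(np.arctan2(e[1],e[0]))-90, 'top',rcfit(onz(c,u([(105,440),(118,400),(150,378),(190,373),(240,385),(270,420),(272,455)]),.190)))
```

```text
w_hub [[0.4914, -0.0084], [0.4946, -0.1044], [0.6245, -0.0998], [0.6214, -0.004]] [ 0.558  -0.0542] ang [np.float64(1.98), np.float64(2.05), np.float64(1.85), np.float64(1.82)] len [np.float64(0.13), np.float64(0.13), np.float64(0.096), np.float64(0.0959)]
rigid 1.9499038601005632
w_p1 [[0.4913, -0.0082], [0.4945, -0.1045], [0.624, -0.0998], [0.6212, -0.0038]] [ 0.5578 -0.0541] ang [np.float64(1.96), np.float64(2.11), np.float64(1.91), np.float64(1.67)] len [np.float64(0.13), np.float64(0.1296), np.float64(0.0964), np.float64(0.096)]
rigid 1.9448349829183134
collar (array([ 0.55665311, -0.05321327]), np.float64(0.023822598607495884), 7, np.float64(0.00015024652462476449))
hub (array([ 0.55673762, -0.05405424]), np.float64(0.02912291962511153), 9, np.float64(0.00015344572356982533))
flat -9.64280084816481 top (array([ 0.55717968, -0.05324753]), np.float64(0.009345644451880176), 6, np.float64(0.000140466448701915))
```

```bash
python3 - <<'E'
from h import *
go(.5573,-.0549,.24,91.92)
E
python3 -m pendant '[[0.04,-1.2,-0.35,0.4,1],[0.08,-2.5,-0.35,0.8,1],[0.12,-3.9,-0.35,1.2,1],[0.17,-5.3,-0.35,1.6,1],[0.2,-6.63,-0.35,1.86,1]]'
python3 -m pendant '[[0,0,0,0,1],[0,0,0,0,1],[0,0,0,0,1],[0,0,0,0,1]]'
python3 - <<'E'
from h import *
go(.5573,-.0549,.24,91.92)
snap('wrist','w_pl5')
E
```

```text
t 18.57 pos [0.5055 0.2053 0.2275] yaw 103.11 tilt [-1.2e-03 -7.0e-04 -1.0e+00] F [-0.6  0.  -3.5] w 0.55 q7 1.35
shift units [ 0.215 -6.63  -0.31 ] turn units 1.865 (alt) -28.14
clock: 19.2
position: [0.5582, -0.0565, 0.2422]
ee_rot: [-0.016, 1.0, 0.0, 0.0]
ft_force: [1.0, 0.2, -4.1]
grip_width: 0.551
clock: 19.7
position: [0.5581, -0.0535, 0.2423]
ee_rot: [-0.018, 1.0, 0.0, -0.0]
ft_force: [0.2, 1.0, -3.3]
grip_width: 0.547
t 19.7 pos [ 0.5581 -0.0535  0.2423] yaw 92.05 tilt [-1.e-04  3.e-04 -1.e+00] F [ 0.2  1.  -3.3] w 0.547 q7 1.68
shift units [ 0.022 -0.035  0.057] turn units 0.022 (alt) -29.98
```

View pics/w_pl5.png

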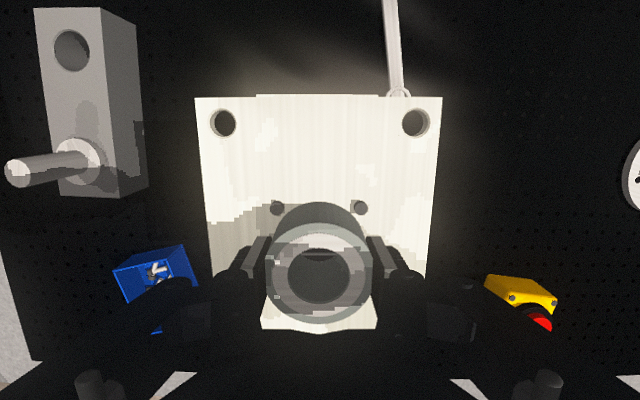

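```bash
python3 -m pendant '[[0.02,-0.035,0.3,0.02,1],[0.02,-0.035,0.6,0.02,1],[0.02,-0.035,0.65,0.02,1],[0.02,-0.035,0.65,0.02,1],[0.02,-0.035,0.65,0.02,1]]'
python3 - <<'E'
from h import *
go(.5573,-.0549,.2126,91.92)
c,p,d=snap('wrist','w_pl6')
crop(p,190,80,450,330,2.4,'z11')
E
```

```text
clock: 20.38
position: [0.5576, -0.0561, 0.2166]
ee_rot: [-0.016, 1.0, 0.0, 0.0]
ft_force: [-0.1, -0.3, -4.1]
grip_width: 0.551
t 20.38 pos [ 0.5576 -0.0561  0.2166] yaw 91.83 tilt [ 6.e-04  1.e-04 -1.e+00] F [-0.1 -0.3 -4.1] w 0.551 q7 1.68
shift units [0.007 0.03  0.101] turn units -0.015 (alt) 29.98
```

View pics/z11.png

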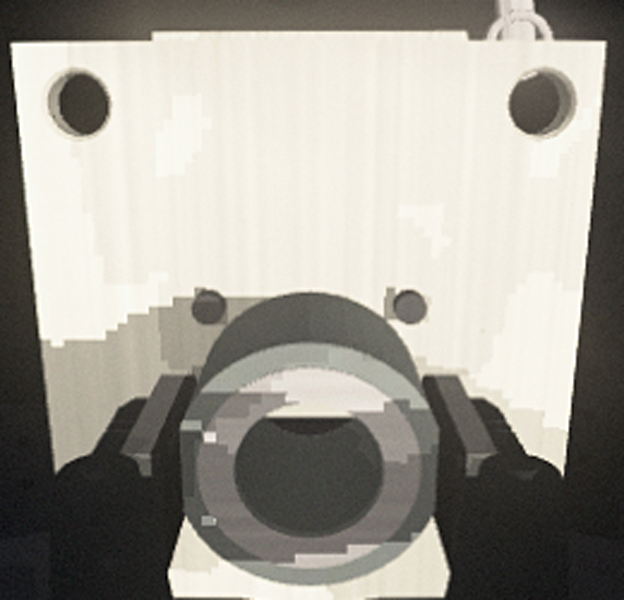

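```bash
python3 -m pendant '[[0,0.03,0.1,0,1],[0,0.03,0.1,0,1],[0,0.03,0.1,0,1]]'
python3 - <<'E'
from h import *
for i in range(3): go(.5573,-.0549,.2126,91.92)
E
```

```text
clock: 20.8
position: [0.5573, -0.0548, 0.2123]
ee_rot: [-0.016, 1.0, 0.0, -0.0]
ft_force: [0.1, 0.9, -4.0]
grip_width: 0.548
t 20.8 pos [ 0.5573 -0.0548  0.2123] yaw 91.83 tilt [-1.e-04  1.e-04 -1.e+00] F [ 0.1  0.9 -4. ] w 0.548 q7 1.68
shift units [ 0.001 -0.001 -0.008] turn units -0.016 (alt) 29.98
t 20.8 pos [ 0.5573 -0.0548  0.2123] yaw 91.83 tilt [-1.e-04  1.e-04 -1.e+00] F [ 0.1  0.9 -4. ] w 0.548 q7 1.68
shift units [ 0.001 -0.001 -0.008] turn units -0.016 (alt) 29.98
t 20.8 pos [ 0.5573 -0.0548  0.2123] yaw 91.83 tilt [-1.e-04  1.e-04 -1.e+00] F [ 0.1  0.9 -4. ] w 0.548 q7 1.68
shift units [ 0.001 -0.001 -0.008] turn units -0.016 (alt) 29.98
```

```bash
python3 -m pendant '[[0,0,0.25,-0.01,1],[0,0,0.5,-0.01,1],[0,0,0.75,-0.01,1],[0,0,0.95,-0.01,1],[0,0,0.95,-0.01,1]]'
python3 - <<'E'
from h import *
go(.5573,-.0549,.1726,91.92)
c,p,d=snap('wrist','w_pl7')
crop(p,190,80,450,330,2.4,'z12')
E
```

```text
clock: 21.42
position: [0.5569, -0.0548, 0.1735]
ee_rot: [-0.016, 1.0, -0.0, -0.001]
ft_force: [0.5, -0.4, -3.8]
grip_width: 0.554
t 21.43 pos [ 0.5569 -0.0548  0.1735] yaw 91.89 tilt [-1.4e-03 -1.0e-04 -1.0e+00] F [ 0.5 -0.4 -3.8] w 0.554 q7 1.69
shift units [-0.009 -0.002  0.022] turn units -0.006 (alt) 29.99
```

View pics/z12.png

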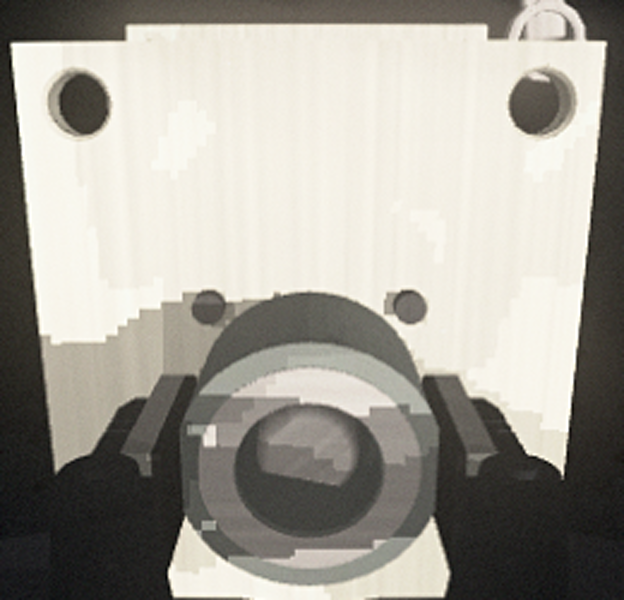

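```bash
python3 -m pendant '[[-0.01,0,0.15,0,1],[-0.01,0,0.3,0,1],[-0.01,0,0.4,0,1],[-0.01,0,0.4,0,1]]'
python3 - <<'E'
from h import *
go(.5573,-.0549,.1226,91.92)
c,p,d=snap('wrist','w_pl8')
crop(p,190,80,450,330,2.4,'z13')
E
```

```text
clock: 21.98
position: [0.5575, -0.0548, 0.1579]
ee_rot: [-0.016, 1.0, 0.0, -0.0]
ft_force: [-0.0, -0.1, -3.6]
grip_width: 0.548
t 21.98 pos [ 0.5575 -0.0548  0.1579] yaw 91.88 tilt [-8.e-04  1.e-04 -1.e+00] F [-0.  -0.1 -3.6] w 0.548 q7 1.7
shift units [ 0.004 -0.002  0.882] turn units -0.006 (alt) 29.99
```

View pics/z13.png

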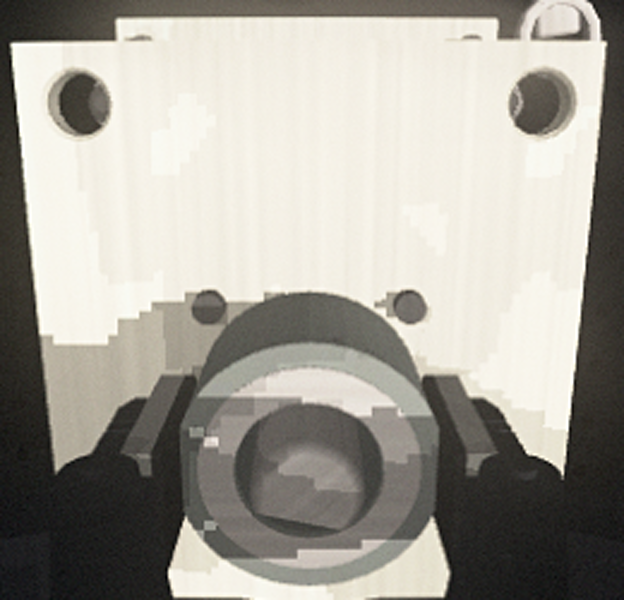

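```bash
python3 -m pendant '[[0,0,0.1,0,1],[0,0,0.2,0,1],[0,0,0.3,0,1],[0,0,0.3,0,1]]'
python3 - <<'E'
from h import *
go(.5573,-.0549,.1226,91.92)
c,p,d=snap('wrist','w_pl9')
crop(p,190,80,450,330,2.4,'z14')
E
```

```text
clock: 22.52
position: [0.5575, -0.0548, 0.1459]
ee_rot: [-0.016, 1.0, 0.0, -0.0]
ft_force: [-0.1, -0.0, -3.6]
grip_width: 0.553
t 22.52 pos [ 0.5575 -0.0548  0.1459] yaw 91.89 tilt [-7.e-04 -0.e+00 -1.e+00] F [-0.1 -0.  -3.6] w 0.553 q7 1.7
shift units [ 0.005 -0.002  0.582] turn units -0.005 (alt) 29.99
```

View pics/z14.png

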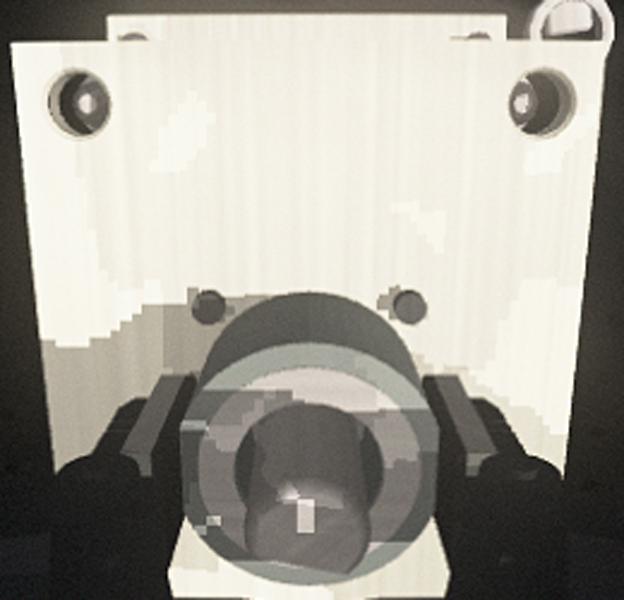

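Run:
```python
from held import *
o=manip.get_obs(); c,p,g,plane=held('w_pl9',0,0,0,o)
f=lambda u,v: cv2.resize(p[v-18:v+18,u-18:u+18,::-1],(360,360),interpolation=cv2.INTER_CUBIC)
cv2.imwrite('pics/t3.png',np.hstack([f(224,123),f(415,123)]))
for h0 in [(224,123),(415,123)]:
  for k in contours(g>170,20):
      if np.hypot(*(k.mean(0)-h0))<8 and len(k)<150: print(h0,rcfit(plane(k,.0096)))
```

```text
(224, 123) (array([ 0.06492678, -0.04607341]), np.float64(0.0068805639884315295), 73, np.float64(0.00011858509637485317))
(415, 123) (array([0.0649939 , 0.04935115]), np.float64(0.007124926489451771), 64, np.float64(0.00011468035596723889))
```

View pics/t3.png

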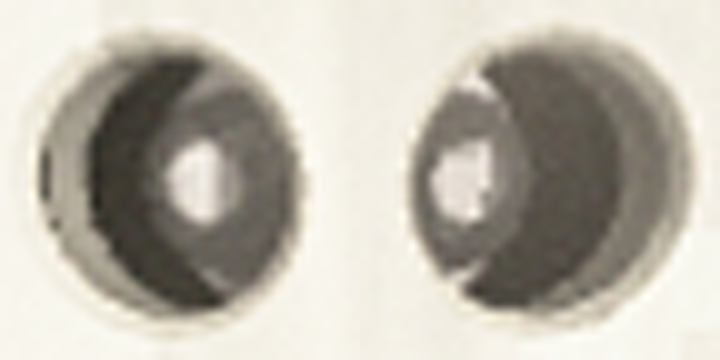

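Run:
```python
from held import *
o=manip.get_obs(); c,p,g,plane=held('w_pl9',0,0,0,o)
print(plane([(226.05,123.1),(406.6,123.0)],o['position'][2]-.126))
```

```text
[[ 0.06462305 -0.04752428  0.0201321 ]
 [ 0.06468301  0.04791081  0.0201321 ]]
```

```bash
python3 -m pendant '[[0,-0.015,0.1,0,1],[0,-0.015,0.2,0,1],[0,-0.015,0.3,0,1],[0,-0.015,0.3,0,1]]'
python3 - <<'E'
from h import *
go(.5573,-.0554,.1226,91.92)
E
```

```text
clock: 23.08
position: [0.5575, -0.0554, 0.1339]
ee_rot: [-0.016, 1.0, 0.0, -0.0]
ft_force: [1.2, -1.1, -4.1]
grip_width: 0.553
t 23.07 pos [ 0.5575 -0.0554  0.1339] yaw 91.89 tilt [-8.e-04  0.e+00 -1.e+00] F [ 1.2 -1.1 -4.1] w 0.553 q7 1.71
shift units [0.005 0.    0.281] turn units -0.005 (alt) 29.99
```

```bash
python3 -m pendant '[[0,0,0.08,0,1],[0,0,0.16,0,1],[0,0,0.22,0,1],[0,0,0.24,0,1]]'
python3 - <<'E'
from h import *
go(.5573,-.0554,.1226,91.92)
E
python3 -m pendant '[[0,0,0.03,0,1],[0,0,0.06,0,1]]'
```

```text
clock: 23.58
position: [0.5577, -0.0554, 0.1245]
ee_rot: [-0.016, 1.0, 0.0, -0.0]
ft_force: [0.8, -0.1, -3.5]
grip_width: 0.551
t 23.57 pos [ 0.5577 -0.0554  0.1245] yaw 91.88 tilt [-2.e-04  1.e-04 -1.e+00] F [ 0.8 -0.1 -3.5] w 0.551 q7 1.71
shift units [0.01  0.001 0.048] turn units -0.006 (alt) 29.99
clock: 23.82
position: [0.5579, -0.0554, 0.1227]
ee_rot: [-0.016, 1.0, 0.0, 0.0]
ft_force: [-5.2, 0.6, 8.5]
grip_width: 0.545
```

```bash
python3 -m pendant '[[0,0,0.02,0,1],[0,0,0.02,0,1]]'
python3 - <<'E'
from h import *
go(.5573,-.0554,.1226,91.92)
snap('wrist','w_pl10'); 
c,p,d=load('w_pl10'); crop(p,190,80,450,330,2.4,'z15')
E
```

```text
clock: 24.08
position: [0.5579, -0.0554, 0.1227]
ee_rot: [-0.016, 1.0, 0.0, 0.0]
ft_force: [-6.5, 0.7, 7.1]
grip_width: 0.55
t 24.07 pos [ 0.5579 -0.0554  0.1227] yaw 91.89 tilt [ 5.e-04  5.e-04 -1.e+00] F [-6.5  0.7  7.1] w 0.55 q7 1.71
shift units [0.015 0.001 0.002] turn units -0.006 (alt) 29.99
```

View pics/z15.png

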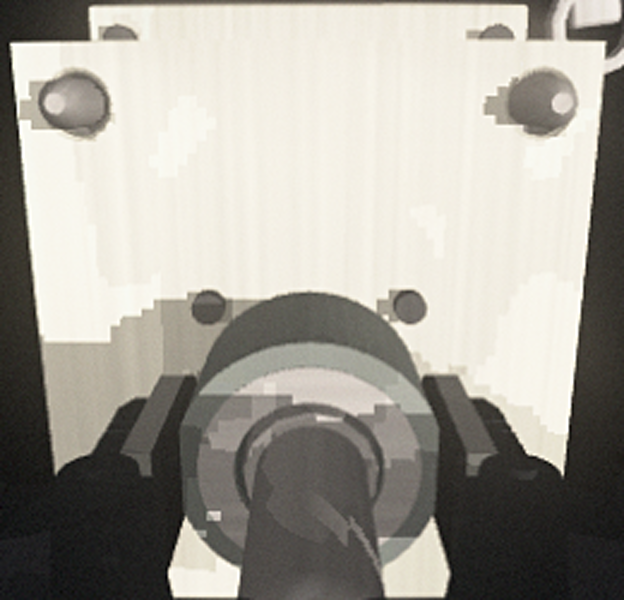

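```bash
python3 -m pendant '[[0,0,-0.05,0,1],[0,0,-0.05,0,0.15],[0,0,-0.05,0,0.15],[0,0,-0.05,0,0.15]]'
python3 -m pendant '[[0,0,-0.4,0,0.15],[0,0,-1.2,0,0.15],[0,0,-2.2,0,0.1],[0,0,-2.9,0,0],[0,0,-2.9,0,0]]'
python3 -m pendant '[[0,0,0,0,0],[0,0,0,0,0]]'
python3 - <<'E'
from h import *
go(.5333,.4097,.2,72)
snap('wrist','w_q1')
E
```

```text
clock: 24.62
position: [0.558, -0.0554, 0.1236]
ee_rot: [-0.016, 1.0, 0.0, 0.0]
ft_force: [0.3, 0.2, -0.7]
grip_width: 0.849
clock: 25.25
position: [0.5591, -0.0557, 0.243]
ee_rot: [-0.016, 1.0, 0.0, 0.003]
ft_force: [0.2, 0.1, -0.7]
grip_width: 0.997
clock: 25.5
position: [0.5573, -0.0554, 0.2387]
ee_rot: [-0.016, 1.0, -0.0, -0.001]
ft_force: [-0.8, 0.2, -0.4]
grip_width: 1.005
t 25.5 pos [ 0.5573 -0.0554  0.2387] yaw 91.89 tilt [-1.5e-03 -1.0e-04 -1.0e+00] F [-0.8  0.2 -0.4] w 1.005 q7 1.68
shift units [ 0.215 11.641  0.967] turn units 3.315 (alt) -26.69
```

View pics/w_q1.png

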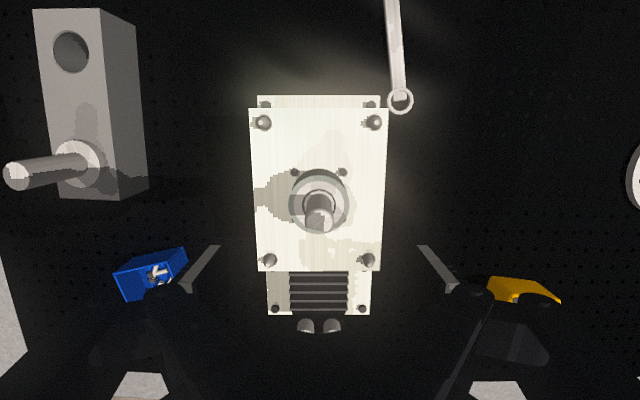

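Run:
```python
from h import *
c,p,d=load('w_q1'); crop(p,285,165,355,240,8,'z16')
```

```text
(no output)
```

View pics/z16.png

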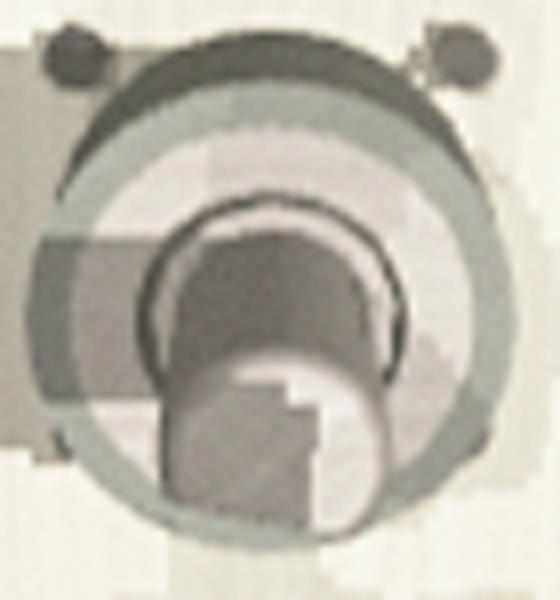

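Run:
```python
from h import *
c,p,d=load('w_q1'); u=lambda a:np.array(a,float)/8+[285,165]-.44
t=rcfit(onz(c,u([(163,445),(168,405),(195,370),(235,352),(275,346),(320,352),(360,375),(383,410),(389,450)]),.190)); print('top',t)
q=onz(c,u([(180,508),(345,530)]),.191)[:,:2]; e=q[1]-q[0]; print('flat',np.degrees(np.arctan2(e[1],e[0]))-90,q.mean(0)-t[0])
j=rcfit(onz(c,u([(153,380),(152,320),(165,265),(200,222),(270,203),(330,215),(375,255),(390,320),(388,360)]),.150)); print('journal step',j)
b=rcfit(onz(c,u([(140,330),(150,270),(190,215),(270,190),(340,208),(390,260),(407,320),(395,385)]),.147)); print('bore',b)
h=rcfit(onz(c,u([(30,310),(45,230),(90,150),(150,103),(270,78),(390,105),(470,180),(510,270),(515,340),(490,420),(430,490),(270,548),(120,490),(60,420)]),.147)); print('housing',h)
P=cloud(c,d); print('plate z',P[130,320],P[150,280],P[240,280],P[250,350],'hous',P[180,318],P[225,345])
```

```text
top (array([ 0.55737692, -0.05367944]), np.float64(0.009691531387888825), 9, np.float64(0.00017974077407367263))
flat -6.182462681435098 [ 0.00554568 -0.00087872]
journal step (array([ 0.55721425, -0.05385047]), np.float64(0.012307196138151434), 6, np.float64(8.60668721070889e-05))
bore (array([ 0.55825737, -0.05372562]), np.float64(0.01375881488111785), 8, np.float64(0.00018263814131919826))
housing (array([ 0.5575935 , -0.05384149]), np.float64(0.024727457181570427), 14, np.float64(0.00022384130094329997))
plate z [ 0.49985237 -0.05450745  0.11271262] [ 0.51837362 -0.08945741  0.11286907] [ 0.60387908 -0.08929756  0.11395329] [ 0.61271762 -0.02135385  0.11248982] hous [ 0.53787787 -0.05498923  0.14590873] [ 0.58718618 -0.02767776  0.11225076]
```

```bash
python3 -m pendant '[[0.05,1.3,0,0.5,0],[0.1,2.8,0,1,0],[0.1,4.3,0,1.6,0],[0.15,5.8,0,2.2,0],[0.15,7.3,0,2.7,0]]'
python3 -m pendant '[[0.4,1.3,0.3,0.3,0],[0.8,2.7,0.8,0.6,0],[1.2,4.1,1.3,0.6,0],[1.2,4.1,1.7,0.6,0],[1.2,4.1,1.7,0.6,0]]'
python3 -m pendant '[[0,0,0,0,0],[0,0,0,0,0]]'
python3 - <<'E'
from h import *
go(.5333,.4095,.14,72)
E
```

```text
clock: 26.18
position: [0.5416, 0.238, 0.2391]
ee_rot: [0.126, 0.992, -0.0, -0.0]
ft_force: [0.6, -0.4, -0.5]
grip_width: 1.0
clock: 26.8
position: [0.5356, 0.4059, 0.1693]
ee_rot: [0.156, 0.988, -0.002, -0.001]
ft_force: [0.2, -0.8, 0.9]
grip_width: 0.998
clock: 27.05
position: [0.5371, 0.4061, 0.1729]
ee_rot: [0.157, 0.988, 0.001, 0.001]
ft_force: [-0.2, 0.0, -0.1]
grip_width: 0.997
t 27.05 pos [0.5371 0.4061 0.1729] yaw 71.99 tilt [ 0.0015  0.0011 -1.    ] F [-0.2  0.  -0.1] w 0.997 q7 0.59
shift units [0.118 0.049 0.822] turn units -0.002 (alt) 30.0
```

```bash
python3 -m pendant '[[0.12,0.05,0.8,0,0],[0.12,0.05,0.8,0,0],[0.12,0.05,0.8,0,0],[0.12,0.05,0.8,0,0]]'
python3 - <<'E'
from h import *
go(.5333,.4095,.025,72)
c,p,d=snap('wrist','w_d2'); crop(p,270,160,365,255,8,'z17')
g=p.min(2)
for k in contours(g>100,150):
    r=rcfit(onz(c,k,0.022)); print(r) if .055<r[1]<.065 else 0
E
```

```text
clock: 27.55
position: [0.5331, 0.4105, 0.1411]
ee_rot: [0.156, 0.988, 0.001, 0.001]
ft_force: [-0.3, 0.3, 0.5]
grip_width: 1.0
t 27.55 pos [0.5331 0.4105 0.1411] yaw 72.06 tilt [ 0.0017  0.0013 -1.    ] F [-0.3  0.3  0.5] w 1.0 q7 0.58
shift units [-0.01  -0.027  2.902] turn units 0.01 (alt) -29.99
(array([0.53335978, 0.40976884]), np.float64(0.05994931399793997), 251, np.float64(0.00014381311087766096))
```

View pics/z17.png

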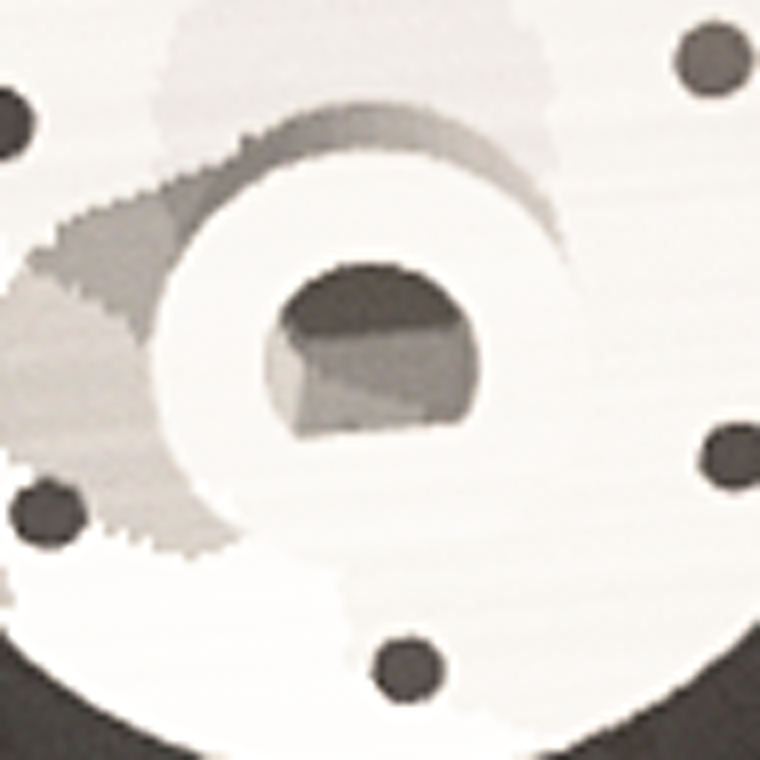

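Run:
```python
from h import *
c,p,d=load('w_d2'); u=lambda a:np.array(a,float)/8+[270,160]-.44
for a,z in (([(297,438),(465,424)],.052),([(305,337),(463,320)],.014)):
    q=onz(c,u(a),z)[:,:2]; e=q[1]-q[0]; print(np.degrees(np.arctan2(e[1],e[0]))-90,np.hypot(*e),q.mean(0)-[.53336,.40977])
b=onz(c,u([(713,60),(738,457),(408,671),(50,514),(0,125)]),.022)[:,:2]-[.53336,.40977]; print(np.degrees(np.arctan2(b[:,1],b[:,0])),np.hypot(*b.T))
for th in (190,200,210,220):
  for k in contours(p.min(2)<th,30):
    if np.hypot(*(k.mean(0)-[316,204]))<6 and len(k)<130:
        q=onz(c,k,.052)[:,:2]; ctr,r,_,_=rcfit(q); rr=np.hypot(*(q-ctr).T); f=q[(rr<r-.0015)]; f=f[np.abs((f-ctr)@[.24,.97])<.006]
        vx,vy,x0,y0=cv2.fitLine(f.astype(np.float32)*1000,cv2.DIST_HUBER,0,1e-3,1e-3).ravel(); print(th,ctr,r,len(f),(np.degrees(np.arctan2(vy,vx))-90)%180)
```

```text
-12.97191187298283 0.01708404929464168 [ 0.00674085 -0.00121714]
-11.597785540954007 0.01852882358405292 [ 0.00646119 -0.00080679]
[ 107.24138247   47.06759559  -12.92096564  -72.68807623 -132.83660538] [0.04577409 0.04623779 0.0461973  0.04578702 0.04548482]
190 [0.53270432 0.41061904] 0.009623225184902025 10 169.68857
200 [0.53307651 0.41014842] 0.01018013808896847 15 167.45773
210 [0.53293635 0.40990683] 0.010356486465224444 13 164.16559
220 [0.5327935  0.40987225] 0.010390773501887185 12 162.04193
```

```bash
python3 -m pendant '[[-0.01,-0.03,0.6,0,0],[-0.01,-0.03,1.3,0,0],[-0.01,-0.03,2,0,0],[-0.01,-0.03,2.6,0,0],[-0.01,-0.03,2.85,0,0]]' 80
python3 - <<'E'
from h import *
go(.5332,.4092,.025,72)
E
python3 -m pendant '[[0,0,0.03,0,0],[0,0,0.03,0,0.5],[0,0,0.03,0,1],[0,0,0.03,0,1],[0,0,0.03,0,1]]'
python3 -m pendant '[[0,0,0,0,1],[0,0,0,0,1]]'
python3 - <<'E'
from h import *
go(.5332,.4092,.025,72)
E
```

```text
clock: 28.22
position: [0.532, 0.4088, 0.0246]
ee_rot: [0.156, 0.988, -0.0, -0.0]
ft_force: [-0.1, 0.7, 0.5]
grip_width: 1.001
t 28.23 pos [0.532  0.4088 0.0246] yaw 72.08 tilt [-9.e-04 -8.e-04 -1.e+00] F [-0.1  0.7  0.5] w 1.001 q7 0.59
shift units [-0.026  0.02  -0.009] turn units 0.013 (alt) -29.99
clock: 28.85
position: [0.5328, 0.4095, 0.0257]
ee_rot: [0.156, 0.988, 0.001, 0.001]
ft_force: [-1.1, -1.5, 6.2]
grip_width: 0.489
clock: 29.1
position: [0.5328, 0.4095, 0.0257]
ee_rot: [0.156, 0.988, 0.001, 0.001]
ft_force: [-1.1, -1.7, 6.4]
grip_width: 0.484
t 29.1 pos [0.5328 0.4095 0.0257] yaw 72.09 tilt [ 0.0012  0.0012 -1.    ] F [-1.1 -1.7  6.4] w 0.484 q7 0.59
shift units [-0.012 -0.004  0.018] turn units 0.014 (alt) -29.99
```

```bash
python3 -m pendant '[[0,0,-0.3,0,1],[0,0,-1,0,1],[0,0,-2.2,0,1],[0,0,-3.7,0,1],[0,0,-5.2,0,1]]'
python3 -m pendant '[[0,0,0,0,1],[0,0,0,0,1],[0,0,0,0,1],[0,0,0,0,1]]'
python3 - <<'E'
from held import *
go(.5573,-.0546,.235,76.5)
o=manip.get_obs(); snap('wrist','w_d3'); c,p,g,plane=held('w_d3',0,0,0,o)
print(o['position'][2], plane([(320,200)],0))
E
```

```text
clock: 29.72
position: [0.5317, 0.4086, 0.2343]
ee_rot: [0.156, 0.988, -0.0, -0.0]
ft_force: [2.1, 0.6, -5.2]
grip_width: 0.485
clock: 30.22
position: [0.5318, 0.4087, 0.2307]
ee_rot: [0.156, 0.988, -0.001, -0.001]
ft_force: [0.3, -0.4, -5.1]
grip_width: 0.481
t 30.23 pos [0.5318 0.4087 0.2307] yaw 72.09 tilt [-0.002  -0.0017 -1.    ] F [ 0.3 -0.4 -5.1] w 0.481 q7 0.58
shift units [ -4.17  -10.825  -0.089] turn units -0.735 (alt) 29.26
0.23070541233488134 [[0.02811347 0.00185048 0.        ]]
```

View pics/w_d3.png

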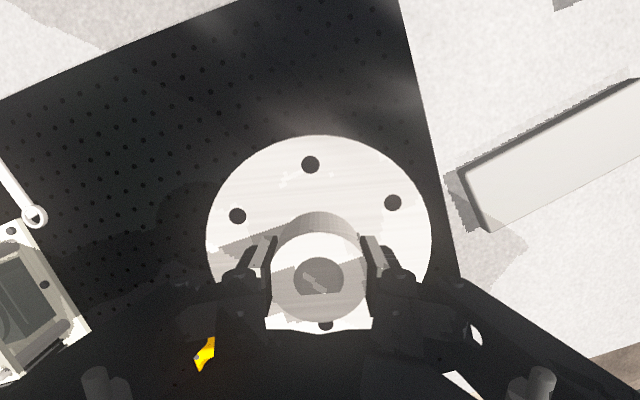

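Run:
```python
from held import *
o=manip.get_obs(); c,p,g,plane=held('w_d3',0,0,0,o)
edge=[(206,240),(210,212),(222,186),(240,164),(262,148),(290,138),(320,135),(350,139),(378,150),(402,169),(420,193),(430,220),(431,250)]
r=rcfit(plane(edge,.0037)); print('flange',r)
for h0 in [(310,165),(237,216),(392,203)]:
    for k in contours(g<100,12):
        if np.hypot(*(k.mean(0)-h0))<6 and len(k)<80:
            q=rcfit(plane(k,.0037)); e=q[0]-r[0]; print(h0,q[0],q[1],np.degrees(np.arctan2(e[1],e[0])),np.hypot(*e))
crop(p,265,220,375,335,6,'z18')
```

```text
flange (array([-0.00017729,  0.0011411 ]), np.float64(0.05972369626748424), 12, np.float64(8.730371359946e-05))
(310, 165) [ 0.04538647 -0.00326067] 0.003975249564892571 -5.518037289318537 0.045775891476568756
(237, 216) [ 0.01892051 -0.04074536] 0.004043869621709453 -65.4897544686377 0.04603478555685591
(392, 203) [0.02604693 0.03836582] 0.003947413235250441 54.835918580164076 0.04553448735650158
```

View pics/z18.png

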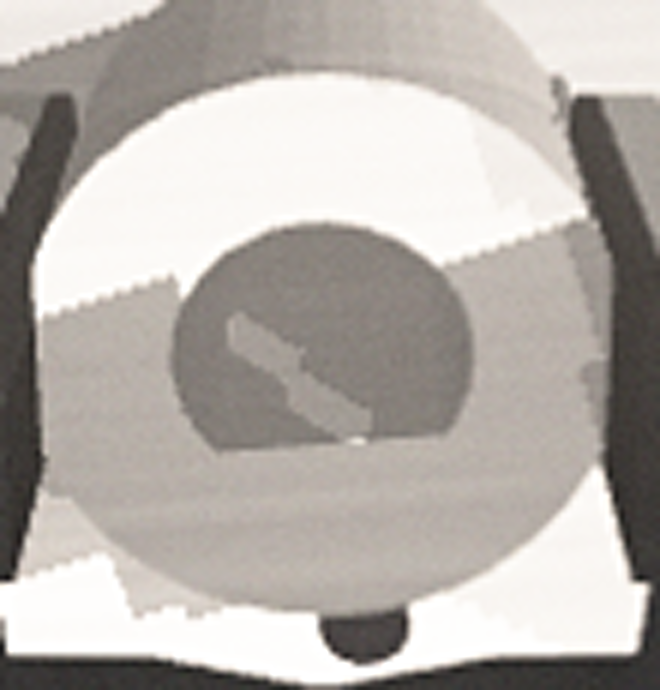

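```bash
python3 - <<'E'
from h import *
go(.5568,-.0547,.235,76.3)
E
python3 -m pendant '[[0,-1.2,-0.1,-0.2,1],[0,-2.6,-0.1,-0.4,1],[-0.5,-4,-0.1,-0.6,1],[-1.1,-5.4,-0.1,-0.7,1],[-1.7,-6.8,-0.1,-0.7,1]]'
python3 -m pendant '[[-0.6,-1.2,0,0,1],[-1.2,-2.3,0,0,1],[-1.8,-3.2,0,0,1],[-2.2,-3.8,0,0,1],[-2.2,-3.8,0,0,1]]'
python3 -m pendant '[[0,0,0,0,1],[0,0,0,0,1],[0,0,0,0,1]]'
python3 - <<'E'
from h import *
go(.5568,-.0547,.235,76.3)
E
```

```text
t 30.27 pos [0.5319 0.4088 0.2311] yaw 72.09 tilt [-0.0015 -0.0013 -1.    ] F [-0.8  0.5 -4.7] w 0.486 q7 0.58
shift units [ -4.156 -10.835  -0.084] turn units -0.702 (alt) 29.3
clock: 30.9
position: [0.5131, 0.1274, 0.2363]
ee_rot: [0.119, 0.993, 0.0, 0.0]
ft_force: [1.2, 0.5, -4.0]
grip_width: 0.482
clock: 31.52
position: [0.5628, -0.0422, 0.236]
ee_rot: [0.122, 0.993, -0.001, -0.0]
ft_force: [0.1, -0.0, -3.3]
grip_width: 0.485
clock: 31.9
position: [0.5627, -0.0383, 0.2363]
ee_rot: [0.119, 0.993, 0.0, 0.0]
ft_force: [0.2, -0.3, -5.4]
grip_width: 0.485
t 31.9 pos [ 0.5627 -0.0383  0.2363] yaw 76.36 tilt [ 1.e-04  4.e-04 -1.e+00] F [ 0.2 -0.3 -5.4] w 0.485 q7 1.39
shift units [ 0.047 -0.433  0.033] turn units 0.01 (alt) -29.99
```

```bash
python3 -m pendant '[[0.05,-0.43,0.1,0.01,1],[0.05,-0.43,0.2,0.01,1],[0.05,-0.43,0.4,0.01,1],[0.05,-0.43,0.4,0.01,1],[0.05,-0.43,0.4,0.01,1]]'
python3 - <<'E'
from h import *
go(.5568,-.0547,.2117,76.3)
E
```

```text
clock: 32.52
position: [0.5568, -0.0551, 0.2203]
ee_rot: [0.12, 0.993, 0.0, -0.0]
ft_force: [0.2, -0.4, -5.3]
grip_width: 0.484
t 32.52 pos [ 0.5568 -0.0551  0.2203] yaw 76.25 tilt [-2.e-04  1.e-04 -1.e+00] F [ 0.2 -0.4 -5.3] w 0.484 q7 1.42
shift units [0.002 0.009 0.214] turn units -0.008 (alt) 29.99
```

```bash
python3 -m pendant '[[0,0.01,0.1,-0.01,1],[0,0.01,0.2,-0.01,1],[0,0.01,0.3,-0.01,1],[0,0.01,0.3,-0.01,1]]'
python3 - <<'E'
from held import *
go(.5568,-.0547,.2077,76.3)
c,p,d=snap('wrist','w_d4'); crop(p,265,220,375,335,6,'z19')
E
```

```text
clock: 33.02
position: [0.5566, -0.055, 0.2079]
ee_rot: [0.119, 0.993, -0.0, -0.0]
ft_force: [0.5, -0.4, -4.4]
grip_width: 0.487
t 33.02 pos [ 0.5566 -0.055   0.2079] yaw 76.28 tilt [-7.e-04  0.e+00 -1.e+00] F [ 0.5 -0.4 -4.4] w 0.487 q7 1.42
shift units [-0.003  0.008  0.004] turn units -0.003 (alt) 30.0
```

View pics/z19.png

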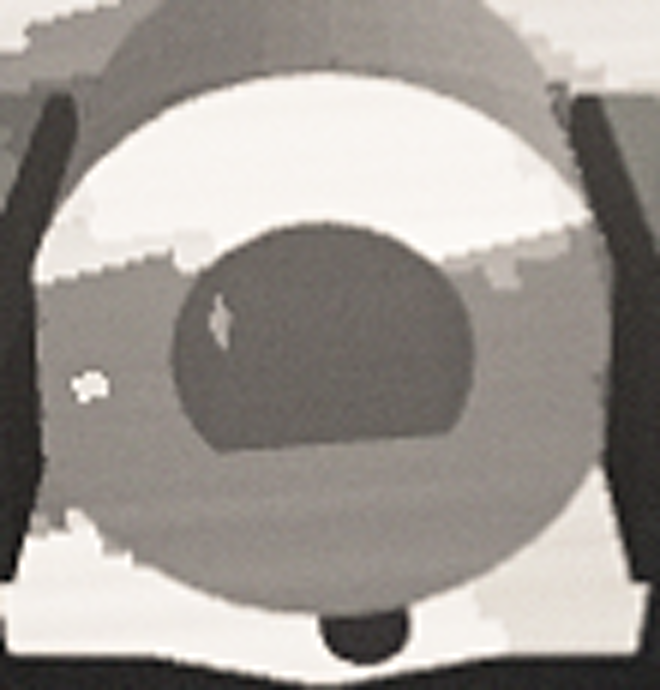

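```bash
python3 -m pendant '[[0,0.01,0.06,0,1],[0,0.01,0.12,0,1],[0,0.01,0.12,0,1]]'
python3 -m pendant '[[0,0,0.06,0,1],[0,0,0.12,0,1],[0,0,0.12,0,1]]'
python3 - <<'E'
from h import *
go(.5568,-.0547,.1637,76.3)
E
```

```text
clock: 33.45
position: [0.5568, -0.0545, 0.2033]
ee_rot: [0.119, 0.993, 0.0, -0.0]
ft_force: [-0.1, 0.6, -4.6]
grip_width: 0.487
clock: 33.83
position: [0.5568, -0.0546, 0.1984]
ee_rot: [0.119, 0.993, 0.0, -0.0]
ft_force: [-0.4, 0.6, -5.4]
grip_width: 0.487
t 33.83 pos [ 0.5568 -0.0546  0.1984] yaw 76.29 tilt [-5.e-04  1.e-04 -1.e+00] F [-0.4  0.6 -5.4] w 0.487 q7 1.42
shift units [-0.002 -0.003  0.868] turn units -0.002 (alt) 30.0
```

```bash
python3 -m pendant '[[0,0,0.12,0,1],[0,0,0.24,0,1],[0,0,0.36,0,1],[0,0,0.4,0,1],[0,0,0.4,0,1]]'
python3 -m pendant '[[0,0,0.12,0,1],[0,0,0.24,0,1],[0,0,0.36,0,1],[0,0,0.4,0,1],[0,0,0.4,0,1]]'
python3 - <<'E'
from h import *
go(.5568,-.0547,.1637,76.3)
E
```

```text
clock: 34.45
position: [0.5569, -0.0546, 0.1826]
ee_rot: [0.119, 0.993, 0.0, -0.0]
ft_force: [-0.3, -0.2, -5.4]
grip_width: 0.489
clock: 35.08
position: [0.5569, -0.0546, 0.1666]
ee_rot: [0.119, 0.993, 0.0, -0.0]
ft_force: [0.3, -0.0, -5.6]
grip_width: 0.482
t 35.08 pos [ 0.5569 -0.0546  0.1666] yaw 76.29 tilt [-2.e-04  1.e-04 -1.e+00] F [ 0.3 -0.  -5.6] w 0.482 q7 1.43
shift units [ 0.001 -0.003  0.072] turn units -0.002 (alt) 30.0
```

```bash
python3 -m pendant '[[0,0,0.04,0,1],[0,0,0.07,0,1],[0,0,0.07,0,1]]'
python3 -m pendant '[[0,0,0.03,0,1],[0,0,0.03,0,1]]'
python3 - <<'E'
from h import *
go(.5568,-.0547,.1637,76.3)
E
```

```text
clock: 35.45
position: [0.5569, -0.0546, 0.1638]
ee_rot: [0.119, 0.993, 0.0, -0.0]
ft_force: [-0.3, -0.4, -5.3]
grip_width: 0.484
clock: 35.7
position: [0.5572, -0.0546, 0.1635]
ee_rot: [0.119, 0.993, 0.0, 0.0]
ft_force: [-4.7, 0.0, 4.9]
grip_width: 0.486
t 35.7 pos [ 0.5572 -0.0546  0.1635] yaw 76.29 tilt [ 9.e-04  4.e-04 -1.e+00] F [-4.7  0.   4.9] w 0.486 q7 1.43
shift units [ 0.01  -0.005 -0.005] turn units -0.002 (alt) 30.0
```

```bash
python3 -m pendant '[[0,0,0.02,0,1],[0,0,0.02,0,1],[0,0,-0.02,0,1],[0,0,-0.02,0,0.3],[0,0,-0.02,0,0.3]]'
python3 -m pendant '[[0,0,-0.02,0,0.1],[0,0,-0.02,0,0.1]]'
python3 -m pendant '[[0,0,-0.4,0,0.1],[0,0,-1.2,0,0.1],[0,0,-2.2,0,0],[0,0,-2.5,0,0],[0,0,-2.5,0,0]]'
python3 -m pendant '[[0,0,0,0,0],[0,0,0,0,0]]'
python3 - <<'E'
from h import *
go(.5568,-.0547,.1637,76.3)
c,p,d=snap('wrist','w_f'); P=cloud(c,d)
snap('side','s_f'); c2,p2,_=load('s_f'); crop(p2,230,100,450,320,2.7,'z20'); snap('top','t_f')
crop(load('t_f')[1],140,80,480,290,2.3,'z21')
E
```

```text
clock: 36.33
position: [0.5572, -0.0546, 0.1636]
ee_rot: [0.119, 0.993, 0.0, 0.0]
ft_force: [-0.4, -0.1, 0.8]
grip_width: 0.7
clock: 36.58
position: [0.5571, -0.0546, 0.1644]
ee_rot: [0.119, 0.993, 0.0, 0.0]
ft_force: [0.4, -0.0, -0.7]
grip_width: 0.902
clock: 37.2
position: [0.5573, -0.0547, 0.2654]
ee_rot: [0.119, 0.993, 0.0, 0.001]
ft_force: [0.1, 0.9, -1.5]
grip_width: 0.999
clock: 37.45
position: [0.5564, -0.0546, 0.2632]
ee_rot: [0.119, 0.993, -0.0, -0.001]
ft_force: [-0.4, 0.6, -0.4]
grip_width: 1.0
t 37.45 pos [ 0.5564 -0.0546  0.2632] yaw 76.29 tilt [-1.8e-03 -1.0e-04 -1.0e+00] F [-0.4  0.6 -0.4] w 1.0 q7 1.41
shift units [-0.014  0.     2.488] turn units -0.002 (alt) 30.0
```

View pics/w_f.png

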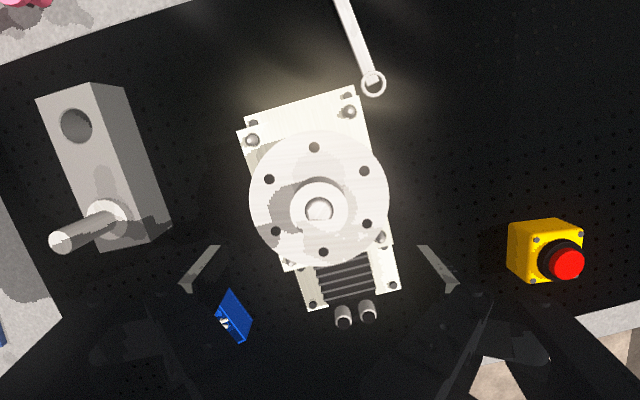

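View pics/z20.png

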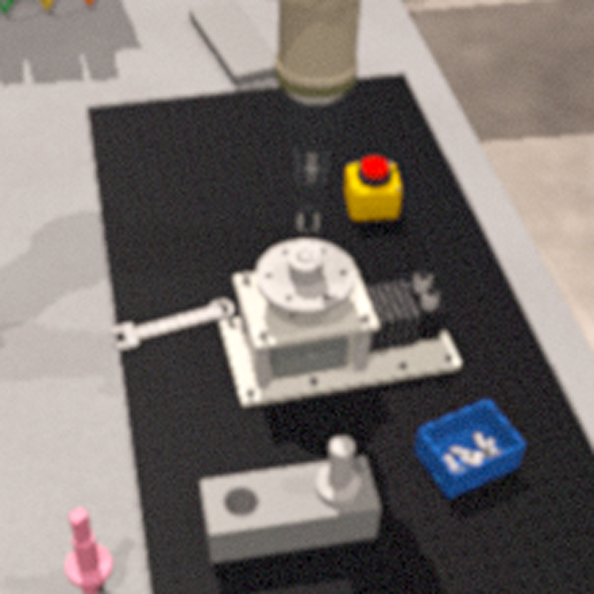

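View pics/z21.png

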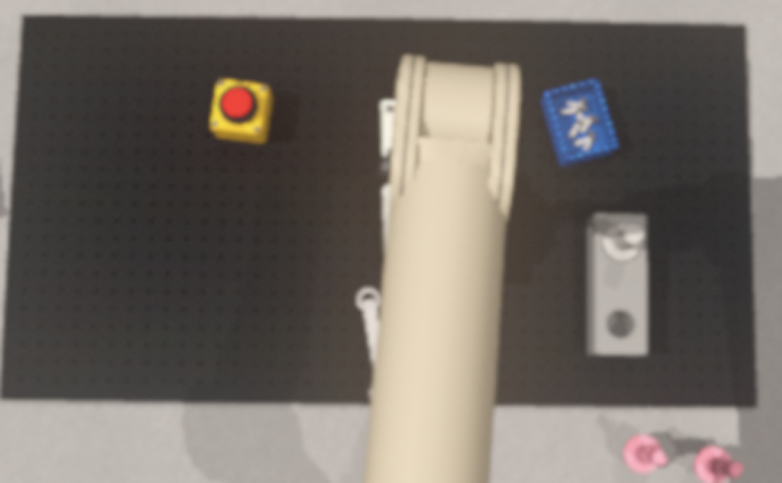

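Everything looks seated and the bystanders look undisturbed. One last height check on disc and plate, then I hand in.

Run:
```python
from h import *
c,p,d=load('w_f'); P=cloud(c,d)
a=lambda u,v: np.nanmedian(P[v-2:v+3,u-2:u+3].reshape(-1,3),0).round(4)
for n,uv in dict(flangeT=(340,150),flangeL=(262,205),flangeR=(378,205),flangeB=(300,250),hub=(300,200),shafttop=(319,208),plate=(258,128)).items():
    print(n,a(*uv))
print(cloud(*[load('top0')[i] for i in (0,2)])[112:115,100:102].shape)
print('estop',a(568,263))
from workcell import hand_in
print(hand_in())
```

```text
flangeT [ 0.5197 -0.0262  0.1583]
flangeL [ 0.5494 -0.1013  0.1597]
flangeR [ 0.5725 -0.005   0.1597]
flangeB [ 0.5971 -0.0802  0.1611]
hub [ 0.5454 -0.0648  0.1895]
shafttop [ 0.5543 -0.0524  0.1918]
plate [ 0.4858 -0.0954  0.113 ]
(3, 2, 3)
estop [0.7233 0.2171 0.0881]
the job is handed in; nothing more can be done
None
```

The drive's load side is built, in the order asked, and handed in at about 37.5 s of the 72 s allowed. I lowered every part home in the gripper and felt it touch down before letting go.

| Part | What I did | Height at touchdown | Last camera check |
|---|---|---|---|
| Keyed shaft | Turned about 16° to the keyway, inserted without jamming | Tool at 122.5 mm (122.6 expected) | Top at 191.8 mm (192 expected) |
| Bearing plate | Turned about 11°, lowered over the shaft and all four studs | Tool at 122.7 mm (122.6 expected) | Top face at 113.0 mm (113 expected) |
| Inertia disc | Turned about 4° so the flats matched | Tool at 163.5 mm (163.7 expected) | Flange at 158–161 mm (160 expected), hub top at 189.5 mm (190 expected) |

The highest force I read was about 22 N, while pressing the shaft down. The robot was clear of everything when I handed in.

- **Bystanders:** the spare shaft, wrench, screw bin and emergency stop look undisturbed in the final pictures. I checked this by eye and did not measure their positions. The depth reading on the emergency stop was 88 mm against about 85 mm nominal, which I put down to depth noise, as the gripper never went near it.
- **Measurements that disagreed:** before the plate went down, its holes appeared about 1.4 mm off the studs while its bore looked centred on the shaft. I moved it about 0.6 mm as a compromise and it went on without force. Readings of the angle of the shaft's flat varied between -6° and -10°, so I used -8.5°, and the disc went on freely.

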